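# Hook a stray T-nut out of a fixture plate's slot

### The arm

A 6-joint arm with a two-finger parallel gripper is mounted at the origin on the work surface. World frame = base frame: x ahead of the robot, y to its left, z up, the work surface at z = 0. Lengths are in m, angles in rad, forces in N, time in s.
With the tool pointing down it reaches from about 0.375 to 0.9 m from the base axis. Payload 3.1 kg.
Tool frame: the origin (TCP) lies on the centre line of the jaws, within the pads' length; the fingertips stand 17 mm ahead of it and the grasp point (between the pads) lies 2 mm behind it; y points along the fingers, z is the direction in which the jaws open and shut, and the axes are right-handed (so a half turn about y gives the same grasp; the last joint's range is limited). The gripper opens to 85 mm and grips with 20 to 120 N. Pads are 22 mm wide; open, the fingers measure 114 mm over their backs; the gripper's body (76 mm by 85 mm) begins 54 mm behind the grasp point. The pads swing forward as they close: fully open they stand 13 mm farther back than shut.
Start: joints at [0.982, 0.527, 1.433, -0, 1.181, -0.178], TCP at [0.25, 0.573, 0.248] pointing down, gripper open.
Joint ranges: [-3.08, 3.08], [-0.75, 2.2], [0.22, 2.44], [-1.43, 4.57], [0, 2.65], [-2.85, 2.85]. Speed limits (rad/s): [2.79, 2.79, 3.14, 3.14, 3.14, 3.14].

### API

Orientations are given as a unit quaternion [x, y, z, w].
In Python, from station import manip gives the robot as it stands.
- The arm moves only by the shell command python3 -m handwheel 'ROWS' [FORCE]. ROWS is JSON, one flat list of numbers, 7 for each row, row after row: the shift along the tool's x, y, z in cm, then the turn, a rotation vector about the tool's x, y, z in rad, then the finger opening in cm, from 0 to 8.54. A call has 1 to 10 rows; each row is the pose to reach, as a shift and turn from the pose commanded when the call began, along the tool's axes at that moment; what a row does not reach only later rows make up. A row lasts 1/12 s, in which the tool goes at most 41.7 mm and 7.16 degrees, less where a joint would pass 70% of its speed; a pose out of reach is approached as far as the arm can. A call with a gripper value outside its range is refused whole. The fingers move at their own pace and stop on an object; FORCE is the grip in N (left out, the last holds). Time passes only in rows, so rows that repeat a pose let the fingers close. It gives the time, the measured TCP pose, the force and the opening at its end, in the units of the state.
- manip.sense(): the state, without advancing time (a new reading comes with each control period).
- manip.snapshot(name): name is "side" or "top" or "wrist"; returns a dict with "frame" (400x640x3 uint8, red, green, blue), "depth" (400x640 float32, m along the optical axis (not along the pixel's ray), 0 where there is no reading), "camera_matrix" (3x3 intrinsics, pixels), "rvec" (rotation vector, rad) and "tvec" (3), from world to camera coordinates, as OpenCV has them. Camera axes: x right, y down, z forward; pixel columns grow to the right and rows downward; lengths in m; the calibration is good to about 2 mm. The wrist camera is an equidistant fisheye: a pixel r from the principal point sees the ray r / f radians off the axis. A picture is of the moment at which its call begins.
- manip.sign_off(): hands the job in, once; it reports no verdict.
The state is a dict: "t": time; "q": joint angles; "qd": joint speeds; "tau": joint torques, N m; "tcp_pos": TCP position; "tool_rot": TCP orientation; "force": force on the tool from outside, world axes, zero at the start; "ft_torque": the same for the moment, N m; "finger_gap": opening from 0.0 (shut) to 1.0 (fully open).
Only numpy, scipy, OpenCV 4.12 (cv2) and the standard library are available. Lean on these libraries where they do the work, as an engineer would, in place of code of your own. Each camera call takes 0.05 s, during which the arm holds its last target.

### The job

A T-nut is trapped deep in the slot of the aluminium fixture plate. Take the hooked pick from its stand, reach it down into the slot behind the nut and drag the nut along past the spring detent and right out into the open pocket, until it comes up snug against the stop bar and you feel it firmly there for a moment; keep the pull on the nut gentle throughout, under about 12 N, do not ram the plate, and move the nut with the pick only. Then stand the pick back in its holder and let go, leaving the nut in the pocket and the bottle and spanner where they are.

Things in the scene. Friction and masses are not known exactly. Their poses are not given: they have to be found in the camera images.
- plate: Fixed aluminium fixture plate, 250 x 130 x 33 mm (x, y, z) flat on the bench; origin at the centre of its underside. One T-slot runs along its x axis at y = 0, floor at z = 10 mm, closed at x = +100 mm. From there to x = -25 mm two lips cover it: throat 14 mm wide, open to above (z 21.5 to 33), over a channel 29 mm wide (z 10 to 21.5). At -x it ends in the open pocket.
- pocket (a point): Point on the slot's floor, mid-way across, at plate x = -25 mm, where the lips end and the open-topped pocket begins; axes as the plate's. The pocket is 36 mm wide, has the slot's floor (10 mm above the bench) and runs 85 mm from here towards -x. In it nothing but the stop bar resists the nut by more than about 2 N.
- stop_zone (a point): Mid-point on the pocket's floor of the zone where the stop bar may stand; axes as the plate's. The steel bar stands across the pocket: 12 mm along x, 35 mm wide, top 38 mm above the bench. It is set anew each time and not measured: its face towards the nut lies up to 12.5 mm to either side of this point along x (plate x -97 to -72 mm), so it must be felt or seen.
- detent (a point): Spring detent in the channel's +y wall, at plate x = -12 mm, under the lip: a bent steel leaf, 24 mm long along x, bulging 4.5 mm into the channel. It resists the nut on its way to the pocket (about 2 to 7 N over some 12 mm), then gives way.
- nut_center (a point): Centre of the loose steel T-nut (0.08 to 0.17 kg), 9.5 mm above its underside; axes as the plate's within about 3 degrees. 36 mm long along x; base 26 mm wide, 9.5 mm high; neck above it 10 mm wide; 19 mm high in all. It starts under the lips, centre at plate x = +18 to +48 mm, and is to be dragged towards plate -x.
- pick_handle (a point): Centre of the wooden handle of the loose hooked pick (0.12 kg): an upright block 22 x 22 mm square, 44 mm high (axis z, faces along x and y). Under it a collar 44 x 44 x 5 mm, underside 27 mm below this point; then a 7 x 7 mm steel shank on the same axis, to 59 mm below this point. Loaded at its foot it tends to tilt in a weak grip.
- pick_foot (a point): Bottom end of the pick's shank, on its axis, 59 mm below the handle's centre; axes as the handle's. A toe 5 mm high and 7 mm wide sticks out there towards the pick's -x, to 13.5 mm from the axis (on the +x side the shank ends 3.5 mm from it). The toe's end bears against the nut's back.
- stand_mouth (a point): Centre of the mouth of the fixed pick stand, 44 mm above the bench: a blue block 62 x 62 mm, 44 mm high, on a 90 x 90 x 6 mm foot, with an upright square hole 34 x 34 mm, 38 mm deep. The pick stands in it with the collar resting on the block's top, its handle's centre 27 mm above this point.
- bottle_mid (a point): Grey oil bottle standing upright, 56 mm diameter, 130 mm high; the point is half-way up. Leave it alone.
- spanner_mid (a point): Steel spanner, 160 mm long, lying on the bench; the point is on it, the spanner lies along its x axis. Leave it alone.

How it is judged:
On the way, in this order (a step that is already met when the one before it is completed fails the run):
1. the pick's foot is down in the slot behind the nut (z of pick_foot in the frame of plate below 0.02 m and x of pick_foot in the frame of plate above 0.02 m and x of pick_foot in the frame of nut_center above 0.018 m and y of pick_foot in the frame of plate between -0.008 and 0.008 m), for 0.1 s.
2. the nut is out from under the lips and held by the pick against the stop with more than 3 N (x of nut_center in the frame of plate below -0.05 m and z of nut_center in the frame of plate below 0.024 m and contact force between pick and nut above 3 N), for 0.2 s.
At the end, for the whole second after the job is handed in: The nut lies flat and still in the pocket, clear of the lips (its centre at plate x -50 to -85 mm); the pick stands upright and still in its stand, collar on the stand's top (within 4 mm in height, 20 mm sideways) (x of nut_center in the frame of plate between -0.085 and -0.05 m and z of nut_center in the frame of plate below 0.0225 m and angle between each of nut_center, pick_handle's own z axis and vertical below 0.1 rad and linear speed of each of nut, pick below 0.01 m/s and horizontal distance between pick_handle and stand_mouth below 0.02 m and z of pick_handle in the frame of stand_mouth between 0.023 and 0.031 m); the robot touches nothing.
It fails at once if the pick bears on the nut with more than 15 N (contact force between pick and nut above 15 N).
It fails at once if the pick bears on the plate with more than 40 N (contact force between pick and plate above 40 N).
It fails at once if the gripper touches the nut (contact force between the fingers and nut above 0.5 N).
It fails at once if the oil bottle is moved by more than 30 mm (distance of bottle_mid from where it was at the start of the episode above 0.03 m).
It fails at once if the spanner is moved by more than 30 mm (distance of spanner_mid from where it was at the start of the episode above 0.03 m).
It also fails if it takes over 59 s, if anything falls off the work surface, if the arm or the gripper's body presses on something with over 40 N, if the wrist force passes 120 N, or if a joint passes its speed limit or range.

## Working session

There is one attempt and no reset: what is moved stays moved. The work goes in short steps, Python scripts to look and compute and a shell command to move; the robot and the scene stay as the last step left them, time stands still between calls to the robot, and variables do not carry over. Pictures are saved under pics/ and viewed, and the job is handed in when it is done.

```bash
ls; mkdir -p pics; python3 - <<'E'
from station import manip
import cv2,numpy as np
print(manip.sense())
for n in ["side","top","wrist"]:
    s=manip.snapshot(n)
    cv2.imwrite(f"pics/{n}0.png",s["frame"][:,:,::-1]); np.savez(f"pics/{n}0.npz",**s)
    print(n,s["camera_matrix"].tolist(),s["rvec"],s["tvec"],(-cv2.Rodrigues(np.array(s["rvec"]))[0].T@np.array(s["tvec"]).ravel()))
E
```

```text
pics
{'t': 0.0, 'q': array([ 9.81466335e-01,  5.28478406e-01,  1.43389234e+00,  1.17542971e-06,
        1.18139258e+00, -1.78515068e-01]), 'qd': array([-1.59005585e-03,  4.58927807e-04, -7.15350144e-04,  5.94011178e-05,
        8.46055031e-04,  8.61469937e-04]), 'tau': array([-5.89371175e-04, -4.42348838e+01, -1.78026152e+01, -1.82335521e-04,
        8.42597539e-03, -8.93291201e-06]), 'tcp_pos': array([0.24919924, 0.57243712, 0.24732922]), 'tool_rot': array([ 0.69295295, -0.14451368,  0.14393805, -0.69153007]), 'force': array([ 0.04135683, -0.64379594, -0.82941928]), 'ft_torque': array([-0.03342974,  0.02129412,  0.00742848]), 'finger_gap': 1.0008513926374305}
side [[361.1234803382273, 0.0, 315.8882871426276], [0.0, 361.1234803382273, 203.65137892265722], [0.0, 0.0, 1.0]] [ 2.13503042 -0.85563669  0.38741297] [-0.42439148  0.30028573  0.43550635] [ 0.21488739 -0.39654016  0.50648271]
top [[498.4780065013929, 0.0, 322.8982435198216], [0.0, 498.4780065013929, 194.4717398534538], [0.0, 0.0, 1.0]] [ 2.15836732 -2.14631511  0.16036844] [7.85741781e-04 5.98597957e-01 9.47540620e-01] [0.45995136 0.01188553 1.02198671]
wrist [[309.70691628693146, 0.0, 317.9732220146346], [0.0, 309.70691628693146, 197.7229326242866], [0.0, 0.0, 1.0]] [-2.43439839 -1.59771829 -0.21104751] [-0.62468479 -0.03491438  0.37771643] [0.1890703  0.59951434 0.3727664 ]
```

View pics/side0.png

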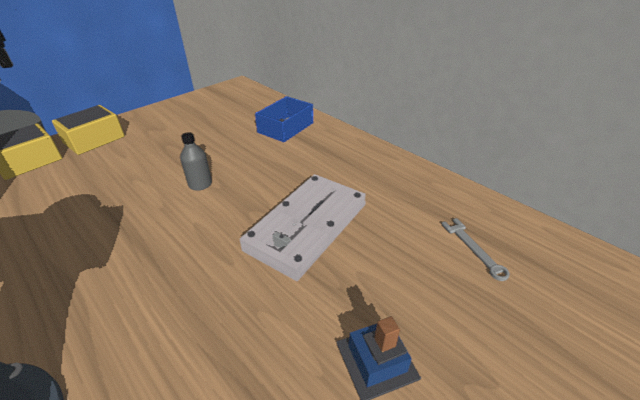

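View pics/top0.png

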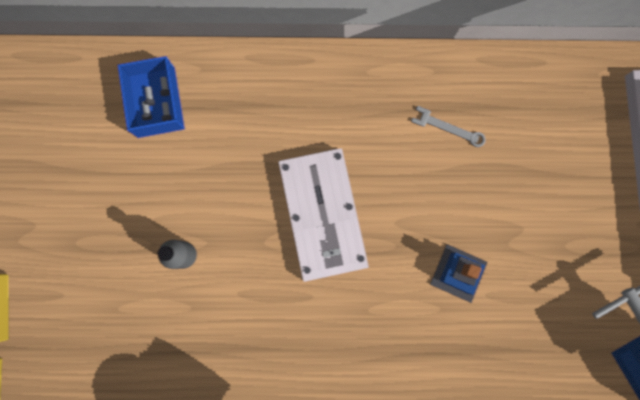

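View pics/wrist0.png

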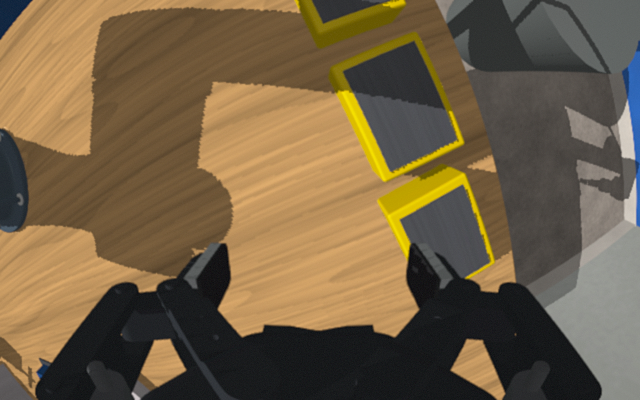

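Top view: plate about (323,215) with the pocket end at the bottom (330,250), stand and pick at (462,272), bottle (178,253), spanner (447,125). Next I'll zoom in and measure.

```bash
cat > h.py <<'E'
import cv2,numpy as np
def cam(s):
    R=cv2.Rodrigues(np.array(s["rvec"],float))[0]; t=np.array(s["tvec"],float).ravel()
    return np.array(s["camera_matrix"]),R,t
def ray(s,uv,z):
    K,R,t=cam(s); uv=np.atleast_2d(np.array(uv,float))
    d=np.c_[uv,np.ones(len(uv))]@np.linalg.inv(K).T@R; c=-R.T@t
    return c+d*((z-c[2])/d[:,2])[:,None]
def proj(s,p):
    K,R,t=cam(s); q=np.atleast_2d(p)@R.T+t; q=q@K.T; return q[:,:2]/q[:,2:]
def cloud(s):
    K,R,t=cam(s); D=np.array(s["depth"]); v,u=np.mgrid[:D.shape[0],:D.shape[1]]
    P=np.stack([(u-K[0,2])/K[0,0]*D,(v-K[1,2])/K[1,1]*D,D],-1)
    return (P-t)@R
E
python3 - <<'E'
import cv2,numpy as np
from h import *
s=dict(np.load("pics/top0.npz")); f=s["frame"][:,:,::-1]
cv2.imwrite("pics/topz.png",cv2.resize(f[140:300,260:420],(800,800),interpolation=cv2.INTER_CUBIC)[:,:][:600*2])
a=cv2.resize(f[145:285,265:385],(600,700),interpolation=cv2.INTER_NEAREST)
b=cv2.resize(f[235:310,420:500],(560,525),interpolation=cv2.INTER_NEAREST)
cv2.imwrite("pics/za.png",cv2.resize(f[145:285,265:385],(514,600),interpolation=cv2.INTER_NEAREST));cv2.imwrite("pics/zb.png",b)
hsv=cv2.cvtColor(f,cv2.COLOR_BGR2HSV)
P=cloud(s)
m=((hsv[...,1]<40)&(hsv[...,2]>120)).astype(np.uint8); m[:,:260]=0;m[:,385:]=0;m[:140]=0;m[300:]=0
m=cv2.morphologyEx(m,cv2.MORPH_CLOSE,np.ones((15,15)))
c=max(cv2.findContours(m,0,2)[0],key=cv2.contourArea)
r=cv2.minAreaRect(c);print(r); bx=cv2.boxPoints(r);print(bx)
w=ray(s,bx,.033);print(w); print(np.linalg.norm(np.diff(w,axis=0),axis=1),w.mean(0))
print("plate depth z",[P[v,u].round(4) for u,v in [(300,230),(315,165),(345,225)]])
# blue stand
m=((hsv[...,0]>100)&(hsv[...,0]<125)&(hsv[...,1]>120)).astype(np.uint8); m[:,:420]=0;m[:,500:]=0;m[:230]=0
ys,xs=np.nonzero(m&(hsv[...,2]>60)); print(xs.min(),xs.max(),ys.min(),ys.max())
# orange handle
m=((hsv[...,0]<14)&(hsv[...,1]>150)).astype(np.uint8); m[:,:430]=0;m[:,500:]=0;m[:240]=0;m[300:]=0
ys,xs=np.nonzero(m);print(len(xs),xs.mean(),ys.mean())
for y in range(240,306,3): print(y,[int(P[y,x,2]*1000) for x in range(430,492,3)])
E
```

```text
((322.2982482910156, 213.93478393554688), (123.08940887451172, 66.73448181152344), 77.6609115600586)
[[276.54987 160.94223]
 [341.7428  146.68127]
 [368.04663 266.92734]
 [302.8537  281.1883 ]]
[[ 0.66774331  0.09809898  0.033     ]
 [ 0.69819011 -0.03373862  0.033     ]
 [ 0.4566359  -0.08537004  0.033     ]
 [ 0.42841068  0.04239926  0.033     ]]
[0.13530765 0.24701061 0.13084974] [0.562745   0.00534739 0.033     ]
plate depth z [array([0.5283, 0.0491, 0.0343]), array([0.6637, 0.0205, 0.014 ]), array([ 0.5387, -0.04  ,  0.0354])]
441 483 253 293
1 464.0 273.0
240 [-2, -1, 1, -1, 1, 0, 0, 2, 0, -1, -1, 0, 2, -1, 0, 1, 0, 0, -4, 1, 0]
243 [0, 1, 1, -1, 2, -1, 0, 0, 0, 0, 1, -2, 4, 1, -1, -1, 0, -3, 0, 2, -3]
246 [1, -1, 0, -1, 0, 7, 10, 5, -2, -2, 3, 5, 0, 2, 0, -3, 0, 2, 0, 1, 0]
249 [1, 0, 1, 1, 0, 3, 5, 2, 8, 6, 0, 0, 2, 0, 0, 0, 3, 3, 0, -2, 0]
252 [2, 0, 2, 1, 3, 4, 5, 6, 7, 6, 6, 3, 0, 1, 0, 0, 1, 2, 0, 0, 0]
255 [0, 0, 0, 3, 6, 6, 8, 26, 42, 46, 41, 6, 5, 6, 5, -1, 0, 0, -2, 1, 1]
258 [-2, -2, -1, 0, 5, 6, 10, 33, 44, 43, 47, 53, 46, 6, 7, 5, 8, 3, 0, 2, 2]
261 [-1, 0, -3, 7, 
[... 458 characters left out ...]
3, 4, 1, 0, 0]
279 [0, 8, 5, 4, 26, 41, 42, 45, 42, 46, 1021, 50, 50, 50, 47, 47, 43, -1, -2, -1, -1]
282 [3, 6, 6, 6, 16, 46, 44, 45, 44, 42, 41, 6, 49, 48, 50, 43, 5, 1, 1, 0, 4]
285 [3, 9, 4, 10, 4, 5, 6, 44, 41, 44, 42, 45, 42, 44, 48, 45, 2, -2, -2, 1, 1]
288 [1, 1, 0, 5, 4, 2, 4, 3, 7, 33, 44, 45, 45, 42, 44, 43, 2, 1, 0, 0, 0]
291 [0, 0, 0, -2, 3, 6, 6, 4, 5, 6, 7, 23, 45, 39, 47, 8, 2, 0, 1, 0, 0]
294 [-1, 2, 1, 1, 0, -1, 0, 5, 6, 6, 4, 2, 3, 4, 42, 1, 3, -2, 2, 0, 3]
297 [2, 0, -3, 0, 0, 0, 0, 0, -1, -2, 4, 6, 8, 8, 5, 0, 0, 0, 0, 0, -2]
300 [1, 0, 3, 2, 0, 0, -1, -1, 0, 0, 0, 1, 7, 10, -1, 0, 1, 0, 0, 0, -2]
303 [1, 0, 0, 2, -1, 1, -2, 0, 0, 1, 3, -2, -1, 0, 0, -1, 3, 0, 0, -1, -2]
```

View pics/za.png

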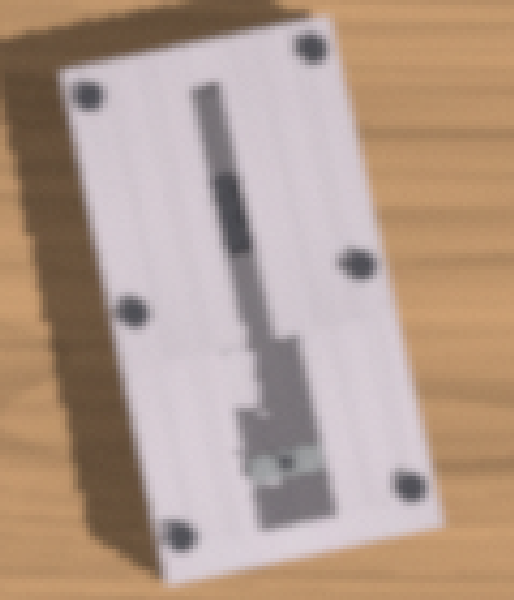

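View pics/zb.png

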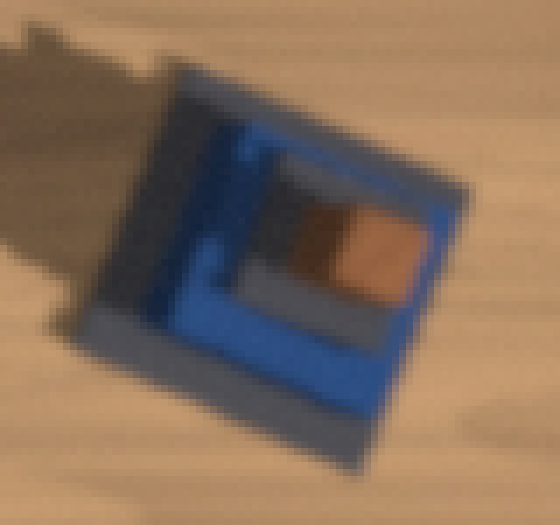

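```bash
cat >> h.py <<'E'
def fit(local,world):
    l=np.array(local,float);w=np.array(world,float)[:,:2];lc,wc=l.mean(0),w.mean(0)
    A=(l-lc);B=(w-wc);th=np.arctan2((A[:,0]*B[:,1]-A[:,1]*B[:,0]).sum(),(A*B).sum())
    R=np.array([[np.cos(th),-np.sin(th)],[np.sin(th),np.cos(th)]]);t=wc-R@lc
    return th,t,np.linalg.norm(l@R.T+t-w,axis=1)
E
python3 - <<'E'
import cv2,numpy as np
from h import *
s=dict(np.load("pics/top0.npz"))
za=lambda a:np.array(a,float)/[514/120,600/140]+[265-.5+.1,145-.5+.1]
zb=lambda a:np.array(a,float)/7+[420-.4,235-.4]
# plate corners: TL(+x,+y) TR(+x,-y) BR(-x,-y) BL(-x,+y)
w=ray(s,za([(58,72),(330,15),(445,523),(165,582)]),.033)
th,t,e=fit([(.125,.065),(.125,-.065),(-.125,-.065),(-.125,.065)],w); print("plate",th,t,e)
def pl(p): 
    c,q=np.cos(th),np.sin(th); d=p[:,:2]-t; return np.c_[c*d[:,0]+q*d[:,1],-q*d[:,0]+c*d[:,1]]
print("slot end top edges",pl(ray(s,za([(192,88),(219,84)]),.033)))
print("throat/pocket corners",pl(ray(s,za([(272,338),(298,336)]),.033)))
print("nut top ends z.029 ",pl(ray(s,za([(224,175),(238,251)]),.029)))
print("bar top z.038 ",pl(ray(s,za([(285,450),(289,472)]),.038)))
w=ray(s,zb([(180,62),(468,190),(362,470),(75,335)]),.006)
th2,t2,e2=fit([(.045,.045),(.045,-.045),(-.045,-.045),(-.045,.045)],w); print("stand",th2,t2,e2)
w=ray(s,zb([(345,203),(433,212),(408,308),(328,285)]),.093)
th3,t3,e3=fit([(.011,.011),(.011,-.011),(-.011,-.011),(-.011,.011)],w); print("handle",th3,t3,e3)
K,R,_=cam(s)
sd=dict(np.load("pics/side0.npz"))
f=sd["frame"][:,:,::-1]
cv2.imwrite("pics/sa.png",cv2.resize(f[170:280,230:380],(800,587),interpolation=cv2.INTER_CUBIC))
cv2.imwrite("pics/sb.png",cv2.resize(f[300:400,330:430],(600,600),interpolation=cv2.INTER_CUBIC))
print("proj handle top in side",proj(sd,[[*t3,.093],[*t3,.049]]))
E
```

```text
plate 0.21783960927289478 [0.56230114 0.00424447] [0.00348032 0.00342551 0.00290889 0.00391325]
slot end top edges [[ 0.10087158  0.00567256]
 [ 0.1000819  -0.00717983]]
throat/pocket corners [[-0.02241855 -0.00611233]
 [-0.02405164 -0.018109  ]]
nut top ends z.029  [[ 0.05773061 -0.00050056]
 [ 0.02111887  0.00063932]]
bar top z.038  [[-0.07427592 -0.00082741]
 [-0.08443904 -0.00048068]]
stand -0.41146760493692686 [ 0.44688081 -0.27038344] [0.00208914 0.00247998 0.00125806 0.0033073 ]
handle -0.22742862610291972 [ 0.45111304 -0.27468976] [0.00048214 0.00279634 0.00169265 0.00065025]
proj handle top in side [[387.85348602 325.49695627]
 [383.93853217 343.42220659]]
```

View pics/sa.png

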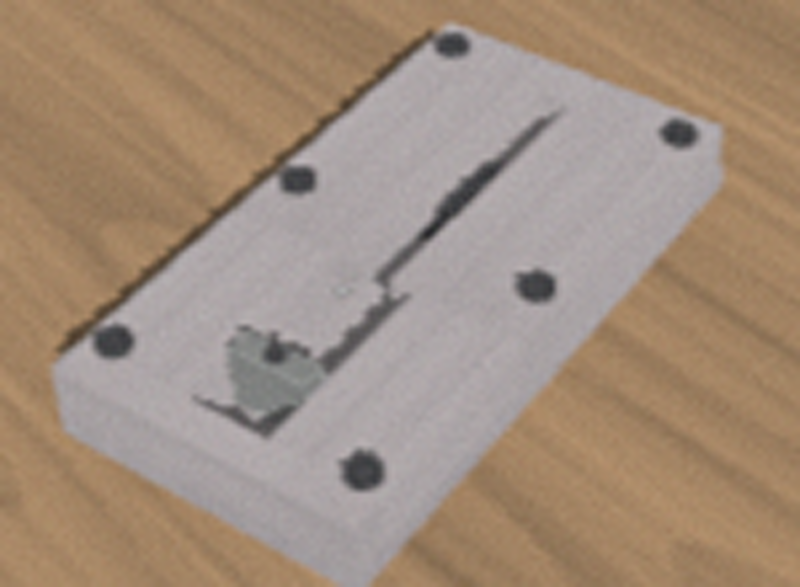

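View pics/sb.png

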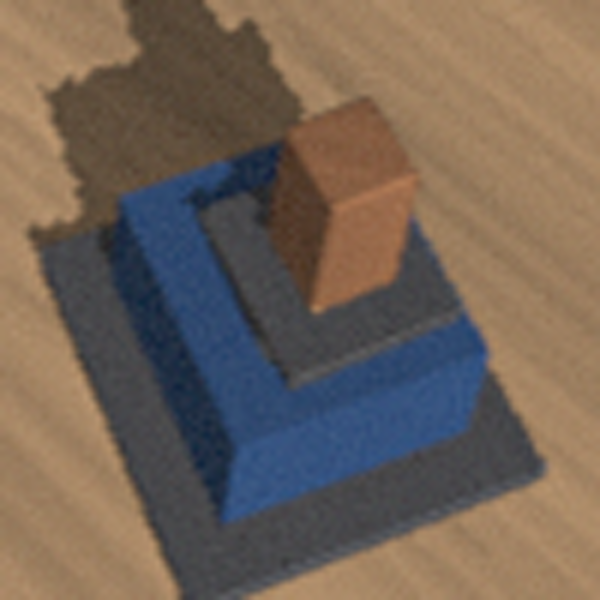

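```bash
cat >> h.py <<'E'
from scipy.spatial.transform import Rotation as Ro
def down(yaw): # jaws (tool z) along world heading yaw, tool y down
    z=np.array([np.cos(yaw),np.sin(yaw),0]);y=np.array([0,0,-1.]);x=np.cross(y,z)
    return np.c_[x,y,z]
def rel(st,pos,yaw,base=None):
    R=Ro.from_quat(st["tool_rot"]).as_matrix() if base is None else base[1]
    p=st["tcp_pos"] if base is None else base[0]
    return (R.T@(np.array(pos)-p)*100).round(2),Ro.from_matrix(R.T@down(yaw)).as_rotvec().round(3)
E
python3 - <<'E'
from station import manip
from h import *
st=manip.sense();R=Ro.from_quat(st["tool_rot"]).as_matrix();print(R.round(3),np.arctan2(R[1,2],R[0,2]))
for y in (-.41,-.41+np.pi/2,-.41-np.pi/2,np.pi-.41):print(y,rel(st,(.45,.1,.25),y),rel(st,(.43,-.26,.25),y))
E
```

```text
[[ 0.917 -0.001  0.399]
 [-0.399 -0.001  0.917]
 [-0.    -1.    -0.002]] 1.1599652669921867
-0.41 (array([ 37.27,  -0.2 , -35.31]), array([1.00e-03, 1.57e+00, 1.00e-03])) (array([ 49.82,  -0.15, -69.11]), array([1.00e-03, 1.57e+00, 1.00e-03]))
1.1607963267948966 (array([ 37.27,  -0.2 , -35.31]), array([ 0.002, -0.001, -0.   ])) (array([ 49.82,  -0.15, -69.11]), array([ 0.002, -0.001, -0.   ]))
-1.9807963267948965 (array([ 37.27,  -0.2 , -35.31]), array([0.000e+00, 3.141e+00, 3.000e-03])) (array([ 49.82,  -0.15, -69.11]), array([0.000e+00, 3.141e+00, 3.000e-03]))
2.731592653589793 (array([ 37.27,  -0.2 , -35.31]), array([ 1.000e-03, -1.572e+00, -1.000e-03])) (array([ 49.82,  -0.15, -69.11]), array([ 1.000e-03, -1.572e+00, -1.000e-03]))
```

```bash
python3 -m handwheel '[3.7,0,-3.5,0,0,0,8.5, 7.4,0,-7,0,0,0,8.5, 11.1,0,-10.5,0,0,0,8.5, 14,0,-13,0,0,0,8.5, 17,0,-16,0,0,0,8.5, 20,0,-19,0,0,0,8.5, 23,0,-22,0,0,0,8.5, 26,0,-25,0,0,0,8.5, 28,0,-28,0,0,0,8.5, 30,0,-31,0,0,0,8.5]'; python3 - <<'E'
from station import manip
from h import *
st=manip.sense();print(st["tcp_pos"],st["t"],rel(st,(.43,-.26,.26),1.16))
E
```

```text
t: 0.98
tcp_pos: [0.3983, 0.1826, 0.2484]
tool_rot: [-0.692, 0.144, -0.144, 0.692]
force: [0.4, 0.2, -0.7]
finger_gap: 0.994
[0.39825414 0.18262002 0.24839791] 0.9833 (array([ 20.58,  -1.16, -39.31]), array([-0.   ,  0.   ,  0.001]))
```

```bash
python3 -m handwheel '[1.9,0,-3.7,0,0,0,8.5, 3.8,0,-7.4,0,0,0,8.5, 5.7,0,-11.1,0,0,0,8.5, 7.7,0,-14.8,0,0,0,8.5, 9.7,0,-18.5,0,0,0,8.5, 11.6,0,-22.2,0,0,0,8.5, 13.5,0,-25.9,0,0,0,8.5, 15.5,0,-29.6,0,0,0,8.5, 17.4,0,-33.3,0,0,0,8.5, 19.3,0,-37,0,0,0,8.5]';python3 -m handwheel '[1.2,0,-2,0,0,0,8.5,1.2,0,-2,0,0,0,8.5]'; python3 - <<'E'
from station import manip
from h import *
st=manip.sense();print(st["tcp_pos"],st["t"],st["q"])
s=manip.snapshot("wrist");np.savez("pics/w1.npz",**s);cv2.imwrite("pics/w1.png",s["frame"][:,:,::-1])
E
```

```text
t: 1.82
tcp_pos: [0.4262, -0.233, 0.2483]
tool_rot: [-0.692, 0.145, -0.144, 0.692]
force: [0.6, 0.3, 0.2]
finger_gap: 1.0
t: 1.98
tcp_pos: [0.4309, -0.2601, 0.2485]
tool_rot: [0.693, -0.145, 0.147, -0.691]
force: [1.1, 0.0, 0.1]
finger_gap: 0.996
[ 0.43086879 -0.26009122  0.24845545] 1.9833 [-7.64811926e-01  3.62663803e-01  1.73577379e+00 -1.34865398e-03
  1.03820846e+00 -1.91918597e+00]
```

View pics/w1.png

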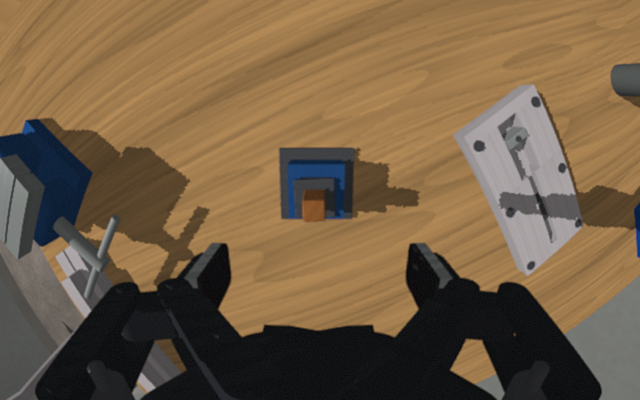

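Wrist view: the stand at (317,185) is square to the gripper, with the handle top at (314,205). I'll zoom in and measure using the equidistant fisheye model.

```bash
cat >> h.py <<'E'
def fray(s,uv,z):
    K,R,t=cam(s); uv=np.atleast_2d(np.array(uv,float)); d=(uv-K[:2,2])/K[0,0]
    r=np.linalg.norm(d,axis=1)+1e-12; v=np.c_[d/r[:,None]*np.sin(r)[:,None],np.cos(r)]@R; c=-R.T@t
    return c+v*((z-c[2])/v[:,2])[:,None]
def fproj(s,p):
    K,R,t=cam(s); q=np.atleast_2d(p)@R.T+t; h=np.linalg.norm(q[:,:2],axis=1); a=np.arctan2(h,q[:,2])
    return K[:2,2]+q[:,:2]/h[:,None]*a[:,None]*K[0,0]
E
python3 - <<'E'
from h import *
s=dict(np.load("pics/w1.npz"));f=s["frame"][:,:,::-1]
cv2.imwrite("pics/w1z.png",cv2.resize(f[140:230,265:365],(800,600*120//100),interpolation=cv2.INTER_NEAREST)[:600] if 0 else cv2.resize(f[145:230,270:365],(665,595),interpolation=cv2.INTER_NEAREST))
E
```

```text
(no output)
```

View pics/w1z.png

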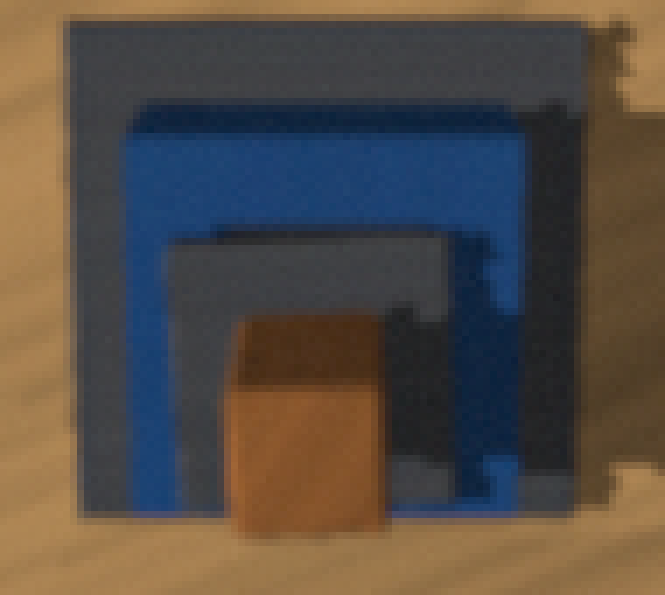

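```bash
python3 - <<'E'
from h import *
s=dict(np.load("pics/w1.npz"))
z=lambda a:np.array(a,float)/7+[270-.43,145-.43]
sq=lambda a:[(-a,-a),(a,-a),(a,a),(-a,a)]
def go(n,px,zz,a):
    w=fray(s,z(px),zz); print(n,w[:,:2].round(4).tolist(),np.linalg.norm(np.diff(w,axis=0),axis=1).round(4))
    th,t,e=fit([(0,0)]+[] if 0 else [( -a,a),(a,a),(a,-a),(-a,-a)][:len(px)],w); print(n,th,np.pi/2,t,e.round(4))
go("foot",[(68,22),(585,22),(575,515),(80,515)],.006,.045)
go("handle",[(225,388),(382,385),(387,532),(232,535)],.093,.011)
go("collar",[(168,240),(447,237)],.049,.022)
go("block",[(125,135),(523,135)],.044,.031)
E
```

```text
foot [[0.3877, -0.2915], [0.4232, -0.2108], [0.5045, -0.2459], [0.4687, -0.3276]] [0.0882 0.0886 0.0892]
foot 1.1569223946590415 1.5707963267948966 [ 0.44602491 -0.26893907] [0.0011 0.0012 0.0008 0.0008]
handle [[0.4369, -0.2792], [0.4451, -0.2597], [0.4646, -0.2674], [0.4564, -0.287]] [0.0211 0.021  0.0213]
handle 1.1842926799808855 1.5707963267948966 [ 0.45075321 -0.273308  ] [0.0006 0.0008 0.0005 0.0007]
collar [[0.4224, -0.2847], [0.4392, -0.2455]] [0.0427]
collar 1.1672708487799954 1.5707963267948966 [ 0.45103305 -0.27373664] [0.0006 0.0006]
block [[0.4055, -0.2847], [0.4302, -0.2286]] [0.0613]
block 1.1562640892223954 1.5707963267948966 [ 0.4461765  -0.26913425] [0.0003 0.0003]
```

```bash
python3 - <<'E'
from station import manip
from h import *
st=manip.sense();print(st["tcp_pos"],rel(st,(.4508,-.2735,.13),1.178),rel(st,(.4508,-.2735,.070),1.178))
E
```

```text
[ 0.42985837 -0.25680261  0.24804175] (array([ 2.58, 11.81, -0.68]), array([ 0.   , -0.022,  0.001])) (array([ 2.58, 17.81, -0.68]), array([ 0.   , -0.022,  0.001]))
```

```bash
python3 -m handwheel '[1,2.5,-0.3,0,-0.01,0,8.5, 2,5.5,-0.6,0,-0.02,0,8.5, 2.6,8.5,-0.7,0,-0.022,0,8.5, 2.6,11,-0.7,0,-0.022,0,8.5, 2.6,11.8,-0.7,0,-0.022,0,8.5, 2.6,11.8,-0.7,0,-0.022,0,8.5]' 120; python3 - <<'E'
from station import manip
from h import *
st=manip.sense();print(st["tcp_pos"],st["t"],rel(st,(.4508,-.2735,.070),1.178))
s=manip.snapshot("wrist");np.savez("pics/w2.npz",**s);cv2.imwrite("pics/w2.png",s["frame"][:,:,::-1])
E
```

```text
t: 2.53
tcp_pos: [0.4491, -0.2682, 0.1283]
tool_rot: [-0.693, 0.138, -0.134, 0.695]
force: [-0.2, -0.0, 0.3]
finger_gap: 0.995
[ 0.44910763 -0.26820337  0.12829802] 2.5333 (array([ 0.39,  5.83, -0.44]), array([-0.003,  0.005, -0.006]))
```

View pics/w2.png

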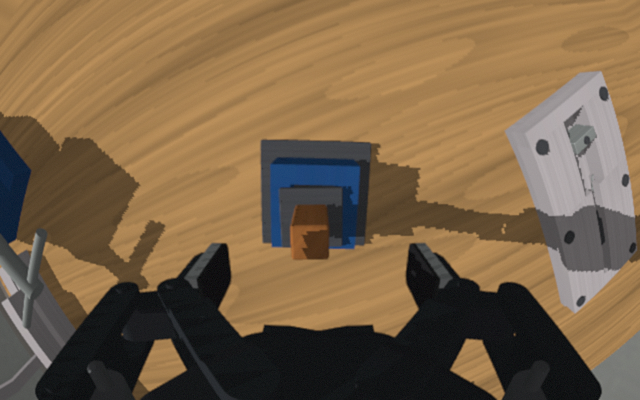

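```bash
python3 -m handwheel '[0.2,1,-0.3,0,0,0,8.5, 0.4,2.5,-0.45,0,0.005,0,8.5, 0.4,4,-0.45,0,0.005,0,8.5, 0.4,5.2,-0.45,0,0.005,0,8.5, 0.4,5.8,-0.45,0,0.005,0,8.5, 0.4,5.8,-0.45,0,0.005,0,8.5, 0.4,5.8,-0.45,0,0.005,0,8.5]' 120; python3 - <<'E'
from station import manip
from h import *
st=manip.sense();print(st["tcp_pos"],st["t"],rel(st,(.4508,-.2735,.070),1.178))
E
```

```text
t: 3.17
tcp_pos: [0.4531, -0.2769, 0.073]
tool_rot: [0.694, -0.138, 0.139, -0.693]
force: [0.6, 0.4, 0.5]
finger_gap: 0.996
[ 0.45313883 -0.27690748  0.07301092] 3.1667 (array([-0.35,  0.3 ,  0.23]), array([ 0.001, -0.001,  0.001]))
```

```bash
for i in 1 2; do python3 -m handwheel '[0,0,0,0,0,0,8.5]' | sed -n 1,2p; done
```

```text
t: 3.25
tcp_pos: [0.4533, -0.2771, 0.0733]
t: 3.33
tcp_pos: [0.4532, -0.277, 0.0733]
```

```bash
python3 -m handwheel '[-0.35,0.3,0.25,0,0,0,8.5,-0.35,0.3,0.25,0,0,0,8.5,-0.35,0.3,0.25,0,0,0,8.5]'; python3 - <<'E'
from station import manip
from h import *
st=manip.sense();print(st["tcp_pos"],st["t"],rel(st,(.4508,-.2735,.070),1.178))
E
python3 -m handwheel '[0,0,0,0,0,0,4,0,0,0,0,0,0,2.5,0,0,0,0,0,0,1.5,0,0,0,0,0,0,1.5,0,0,0,0,0,0,1.5,0,0,0,0,0,0,1,0,0,0,0,0,0,1]' 120;python3 -m handwheel '[0,0,0,0,0,0,1,0,0,0,0,0,0,1,0,0,0,0,0,0,1]'
```

```text
t: 3.58
tcp_pos: [0.4501, -0.2724, 0.0694]
tool_rot: [-0.693, 0.138, -0.138, 0.694]
force: [0.5, 0.6, 1.0]
finger_gap: 0.995
[ 0.45009584 -0.27244815  0.0693732 ] 3.5833 (array([ 0.11, -0.06, -0.07]), array([-0.   , -0.001, -0.001]))
t: 4.17
tcp_pos: [0.4505, -0.273, 0.0696]
tool_rot: [0.694, -0.138, 0.138, -0.693]
force: [-0.1, -0.1, 2.9]
finger_gap: 0.249
t: 4.42
tcp_pos: [0.4505, -0.273, 0.0696]
tool_rot: [0.694, -0.138, 0.138, -0.693]
force: [-0.9, 0.3, 4.0]
finger_gap: 0.242
```

```bash
python3 -m handwheel '[0,-1,0,0,0,0,1,0,-3,0,0,0,0,1,0,-6,0,0,0,0,1,0,-9,0,0,0,0,1,0,-12,0,0,0,0,1,0,-14,0,0,0,0,1,0,-14,0,0,0,0,1,0,-14,0,0,0,0,1]' 120; python3 - <<'E'
from station import manip
from h import *
st=manip.sense();print(st["tcp_pos"],st["t"],st["force"],st["q"])
for n in ("side","wrist","top"):
  s=manip.snapshot(n);np.savez(f"pics/{n}3.npz",**s);cv2.imwrite(f"pics/{n}3.png",s["frame"][:,:,::-1])
  P=st["tcp_pos"]
  if n!="wrist":print(n,proj(s,[P,P-[0,0,.06]]))
E
```

```text
t: 5.08
tcp_pos: [0.4507, -0.273, 0.2105]
tool_rot: [0.694, -0.138, 0.139, -0.693]
force: [0.5, 0.9, -1.0]
finger_gap: 0.245
[ 0.4506729  -0.27304456  0.21048255] 5.0833 [ 0.54124421  0.87207824 -0.9903842 ] [-7.56968327e-01  4.47035068e-01  1.71950745e+00  1.97689490e-05
  9.72465226e-01 -1.93409046e+00]
side [[399.62711193 263.97487702]
 [392.39097234 297.80448635]]
top [[495.09566655 271.67098777]
 [482.95503394 271.21039941]]
```

View pics/side3.png

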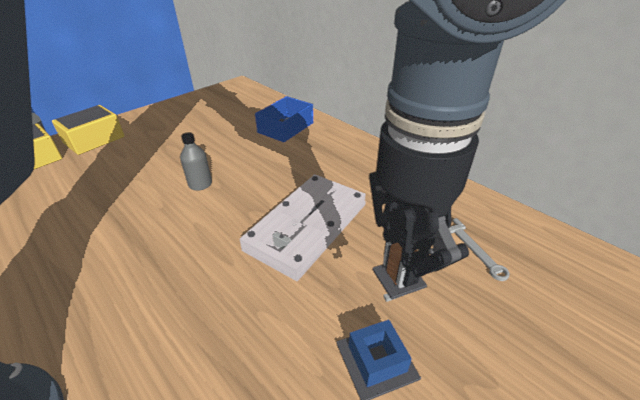

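View pics/wrist3.png

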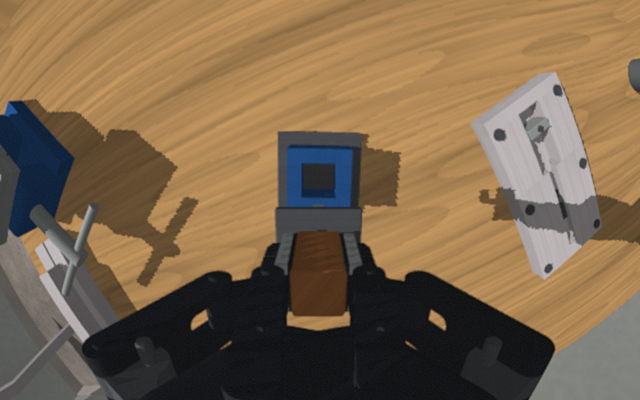

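```bash
python3 - <<'E'
from h import *
s=dict(np.load("pics/side3.npz"));f=s["frame"][:,:,::-1]
cv2.imwrite("pics/s3z.png",cv2.resize(f[230:320,350:450],(660,594),interpolation=cv2.INTER_NEAREST))
H=np.array([.4507,-.2733,.2125])
for k in range(4):
    a=1.178+k*np.pi/2
    p=H+[.0135*np.cos(a),.0135*np.sin(a),-.0565]; print(a,(proj(s,p)-[350,230])*6.6)
print((proj(s,H-[0,0,.059])-[350,230])*6.6)
E
```

```text
1.178 [[246.60868994 370.75273694]]
2.7487963267948965 [[216.9699474  453.12402935]]
4.319592653589793 [[325.36623678 491.01694455]]
5.89038898038469 [[352.00846551 406.2661075 ]]
[[283.23833286 438.05325112]]
```

View pics/s3z.png

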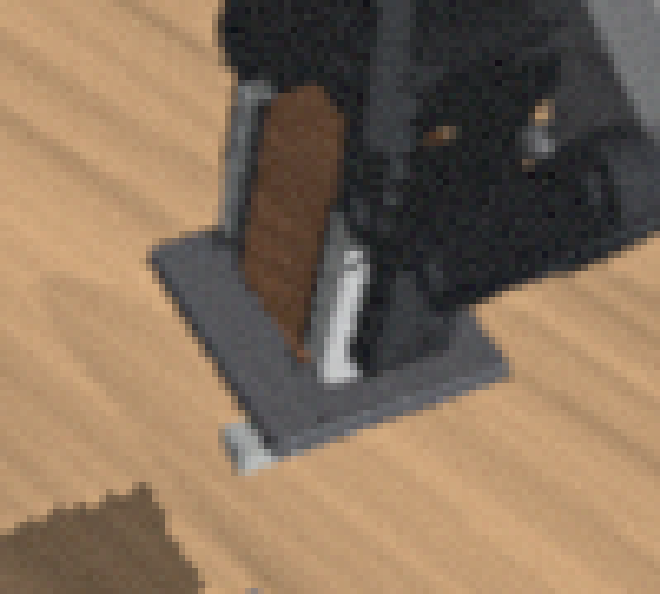

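The toe tip shows at (235,450) in the zoom, which fits a toe heading of about 2.75 rad. A turn of +0.61 rad will point it along plate -x. Next I'll go over the plate and look down with the wrist camera.

```bash
python3 - <<'E'
from station import manip
from h import *
st=manip.sense();print(st["tcp_pos"],rel(st,(.639,.021,.21),1.789))
E
```

```text
[ 0.44942953 -0.27200674  0.20789164] (array([ 6.26, -0.19, 34.33]), array([-0.002, -0.612, -0.003]))
```

```bash
python3 -m handwheel '[0.3,0,2,0,-0.06,0,1,0.9,0,5,0,-0.12,0,1,1.6,0,8.5,0,-0.2,0,1,2.3,0,12,0,-0.28,0,1,3,0,15.5,0,-0.36,0,1,3.7,0,19,0,-0.44,0,1,4.4,0,23,0,-0.5,0,1,5,0,27,0,-0.56,0,1,5.6,0,30.5,0,-0.6,0,1,6.1,0,33,0,-0.61,0,1]' 120; python3 -m handwheel '[0.15,0,1.3,0,0,0,1,0.15,0,1.3,0,0,0,1,0.15,0,1.3,0,0,0,1]'; python3 - <<'E'
from station import manip
from h import *
st=manip.sense();print(st["tcp_pos"],st["t"],st["force"],st["q"])
for n in ("side","wrist"):
  s=manip.snapshot(n);np.savez(f"pics/{n}4.npz",**s);cv2.imwrite(f"pics/{n}4.png",s["frame"][:,:,::-1])
E
```

```text
t: 6.07
tcp_pos: [0.6335, 0.0118, 0.207]
tool_rot: [-0.702, -0.076, 0.079, 0.704]
force: [-0.1, -0.1, -1.9]
finger_gap: 0.243
t: 6.32
tcp_pos: [0.6304, 0.0217, 0.2076]
tool_rot: [-0.703, -0.075, 0.078, 0.703]
force: [-0.6, -0.2, -1.2]
finger_gap: 0.242
[0.63035843 0.02172323 0.20757792] 6.3167 [-0.6152541  -0.16157839 -1.2102168 ] [-1.42077554e-01  5.82546529e-01  1.45428871e+00 -9.45928706e-04
  1.10910114e+00 -1.92995974e+00]
```

View pics/wrist4.png

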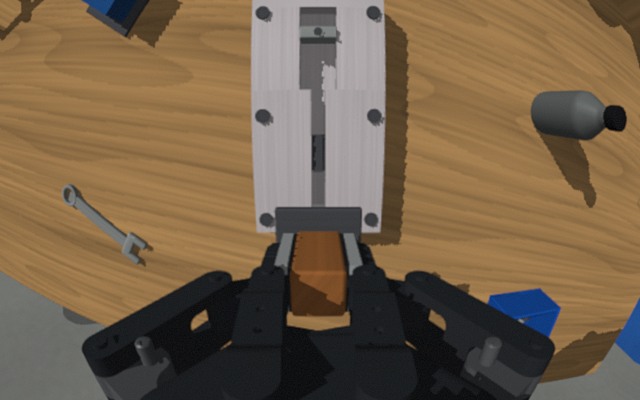

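View pics/side4.png

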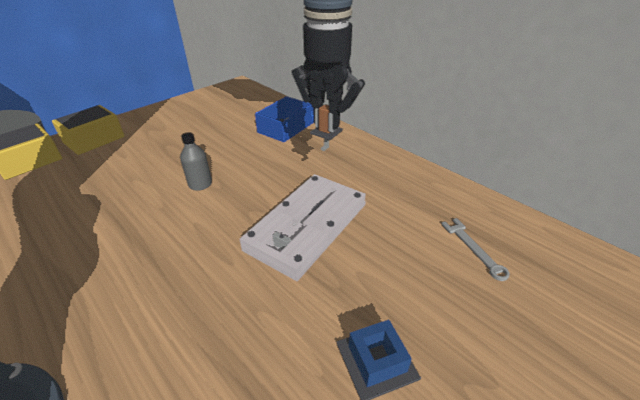

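```bash
python3 - <<'E'
from h import *
s=dict(np.load("pics/wrist4.npz"));f=s["frame"][:,:,::-1]
cv2.imwrite("pics/w4a.png",cv2.resize(f[0:120,240:400],(800,600),interpolation=cv2.INTER_NEAREST))
cv2.imwrite("pics/w4b.png",cv2.resize(f[120:240,240:400],(800,600),interpolation=cv2.INTER_NEAREST))
E
```

```text
(no output)
```

View pics/w4a.png

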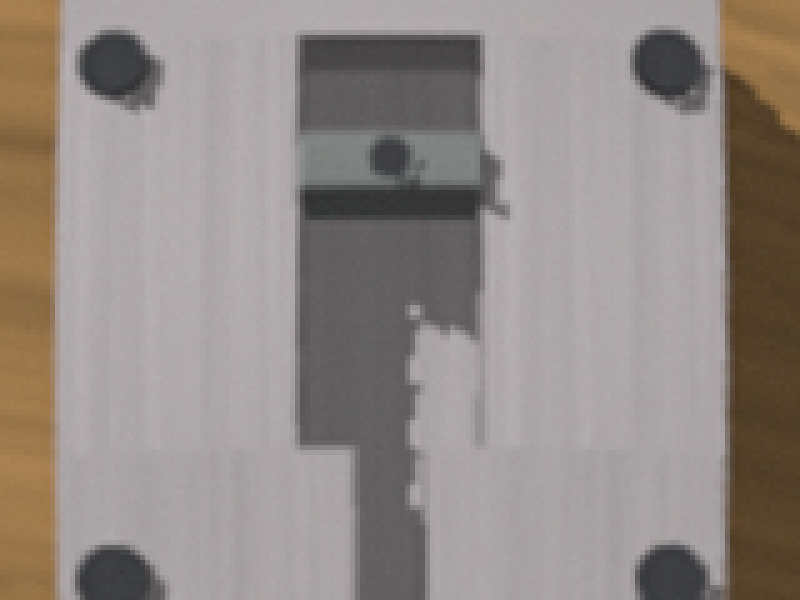

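View pics/w4b.png

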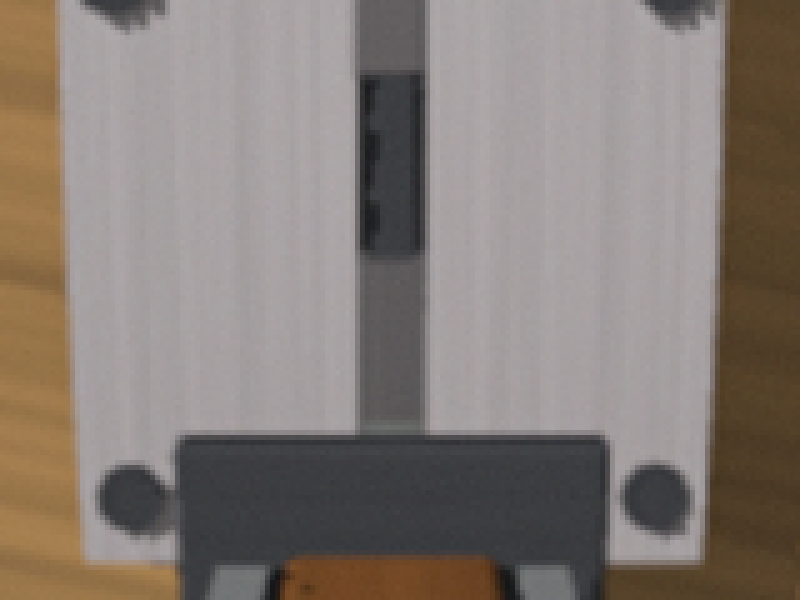

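```bash
python3 - <<'E'
from h import *
s=dict(np.load("pics/wrist4.npz"))
A=lambda p:np.array(p,float)/5+[240-.4,-.4]
B=lambda p:np.array(p,float)/5+[240-.4,120-.4]
loc=[];w=[]
def add(l,px,z): 
    loc.append(l);w.append(fray(s,px,z)[0])
add((-.025,-.018),A((300,447)),.033);add((-.025,.018),A((482,447)),.033)
add((-.110,-.018),A((300,37)),.033);add((-.110,.018),A((482,37)),.033)
add((.125,-.065),B((83,562)),.033);add((.125,.065),B((703,562)),.033)
th,t,e=fit(loc,w);print("plate",th,t,e.round(4))
def pl(p): 
    c,q=np.cos(th),np.sin(th); d=np.atleast_2d(p)[:,:2]-t; return np.c_[c*d[:,0]+q*d[:,1],-q*d[:,0]+c*d[:,1]].round(4).tolist()
for n,px,z in [("throat",A((356,450)),.033),("throat",A((425,450)),.033),("throat",B((359,420)),.033),("throat",B((426,420)),.033),
 ("nut front",B((391,73)),.029),("nut back",B((391,252)),.029),("nutL",B((362,160)),.029),("nutR",B((422,160)),.029),("bar near",A((391,188)),.038),("bar far",A((391,130)),.038),("bar base",A((391,219)),.010),
 ("slot end floor/light strip",B((391,424)),.033),
 ("collar L",B((178,438)),.2075+.0014-.022),("collar R",B((608,438)),.2075+.0014-.022)]:
    print(n,pl(fray(s,px,z)))
st_t=[.63035843,.02172323]; print("tcp in plate",pl(st_t))
E
```

```text
plate 0.21905076712701385 [0.56342405 0.00643041] [0.0015 0.0016 0.0022 0.0022 0.0037 0.0035]
throat [[-0.0229, -0.0068]]
throat [[-0.0229, 0.0064]]
throat [[0.0901, -0.0068]]
throat [[0.0902, 0.0068]]
nut front [[0.0207, -0.0002]]
nut back [[0.0565, -0.0002]]
nutL [[0.038, -0.0059]]
nutR [[0.038, 0.0059]]
bar near [[-0.0741, -0.0]]
bar far [[-0.086, -0.0]]
bar base [[-0.0745, -0.0]]
slot end floor/light strip [[0.091, -0.0003]]
collar L [[0.0475, -0.0215]]
collar R [[0.0476, 0.0213]]
tcp in plate [[0.0687, 0.0004]]
```

```bash
cat >> h.py <<'E'
PT=np.array([.56342405,.00643041]);PTH=.21905
def plate2w(x,y,z):
    c,q=np.cos(PTH),np.sin(PTH); return np.array([PT[0]+c*x-q*y,PT[1]+q*x+c*y,z])
def w2plate(p):
    c,q=np.cos(PTH),np.sin(PTH); d=np.array(p)[:2]-PT; return np.array([c*d[0]+q*d[1],-q*d[0]+c*d[1],p[2]])
YAW=PTH+np.pi/2
def rep(tgts):
    from station import manip
    st=manip.sense();R=Ro.from_quat(st["tool_rot"]).as_matrix()
    print("t",round(st["t"],2),"plate",w2plate(st["tcp_pos"]).round(4),"yaw",np.arctan2(R[1,2],R[0,2]).round(4),"tilt",R[2,[0,2]].round(4),"F",(R.T@st["force"]).round(1),"gap",round(st["finger_gap"],3))
    for g in tgts: print(g,*rel(st,plate2w(*g),YAW))
    return st
E
python3 -c "
from h import *
rep([(.079,.0004,.21),(.079,.0004,.1)])"
```

```text
t 6.42 plate [ 0.0688 -0.0012  0.2085] yaw 1.7858 tilt [-0.0025  0.0001] F [ 0.1  1.2 -1. ] gap 0.241
(0.079, 0.0004, 0.21) [ 1.02 -0.16  0.17] [-0.    -0.004 -0.002]
(0.079, 0.0004, 0.1) [ 1.04 10.84  0.17] [-0.    -0.004 -0.002]
```

```bash
python3 -m handwheel '[0.5,1,0.1,0,-0.004,0,1,1,3.5,0.17,0,-0.004,0,1,1,6,0.17,0,-0.004,0,1,1,8,0.17,0,-0.004,0,1,1,9.5,0.17,0,-0.004,0,1,1,10.5,0.17,0,-0.004,0,1,1,10.8,0.17,0,-0.004,0,1,1,10.8,0.17,0,-0.004,0,1,1,10.8,0.17,0,-0.004,0,1]' 120; python3 - <<'E'
from h import *
from station import manip
rep([(.079,.0004,.1)])
for n in ("side","wrist"):
  s=manip.snapshot(n);np.savez(f"pics/{n}5.npz",**s);f=s["frame"][:,:,::-1]
  cv2.imwrite(f"pics/{n}5.png",cv2.resize(f[170:280,230:380],(800,587),interpolation=cv2.INTER_CUBIC) if n=="side" else cv2.resize(f[120:270,220:420],(800,600),interpolation=cv2.INTER_NEAREST))
E
```

```text
t: 7.17
tcp_pos: [0.6421, 0.0247, 0.1019]
tool_rot: [0.703, 0.078, -0.077, -0.703]
force: [0.6, 0.3, -0.3]
finger_gap: 0.238
t 7.17 plate [0.0808 0.0008 0.1019] yaw 1.7903 tilt [ 0.0013 -0.0005] F [0.6 0.3 0.2] gap 0.238
(0.079, 0.0004, 0.1) [-0.18  0.19 -0.04] [0.001 0.    0.001]
```

View pics/wrist5.png

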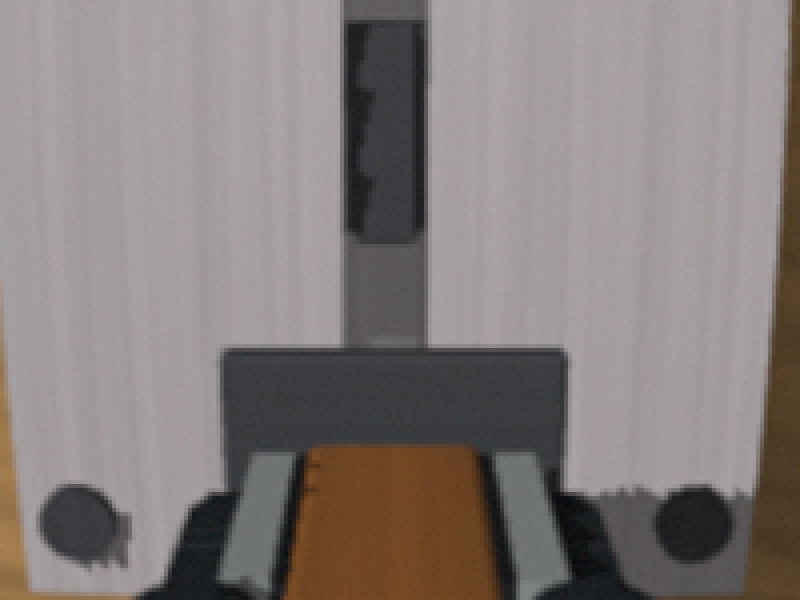

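View pics/side5.png

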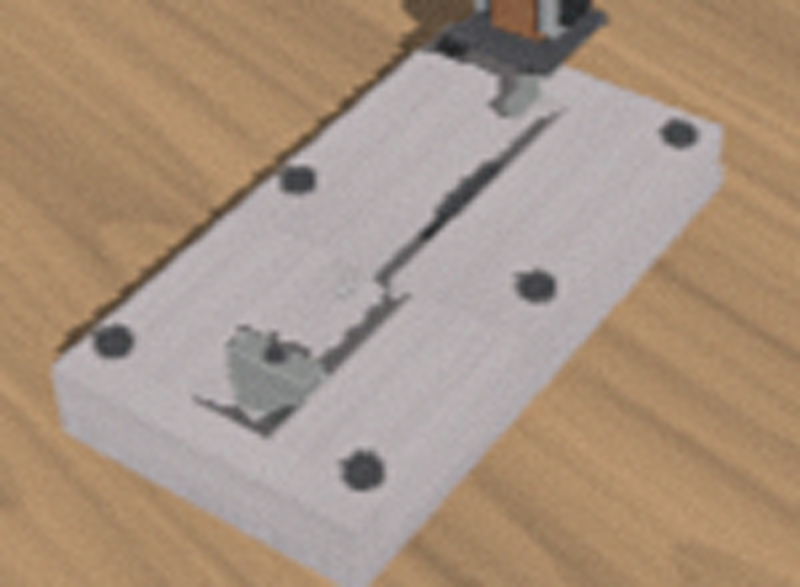

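```bash
python3 - <<'E'
from h import *
s=dict(np.load("pics/wrist5.npz"))
B=lambda p:np.array(p,float)/4+[220-.4,120-.4]
for n,p,z in [("nutback",(388,241),.029),("nutfront",(388,20),.029),("slotL",(344,300),.033),("slotR",(428,300),.033),("collarL",(222,352),.1019+.0014-.022),("collarR",(567,352),.1019+.0014-.022),("plateL",(30,592),.033),("plateR",(748,592),.033)]:
    print(n,w2plate(fray(s,B(p),z)[0]).round(4))
E
```

```text
nutback [0.0573 0.0002 0.029 ]
nutfront [0.0213 0.0002 0.029 ]
slotL [ 0.0663 -0.0069  0.033 ]
slotR [0.0663 0.0067 0.033 ]
collarL [ 0.0603 -0.0202  0.0813]
collarR [0.0602 0.0227 0.0813]
plateL [ 0.1214 -0.0651  0.033 ]
plateR [0.1211 0.0659 0.033 ]
```

```bash
python3 -m handwheel '[-0.3,0,-0.12,0,0,0,1,-0.3,0.5,-0.12,0,0,0,1,-0.3,1,-0.12,0,0,0,1,-0.3,1.5,-0.12,0,0,0,1,-0.3,1.5,-0.12,0,0,0,1]' 120; python3 -c "
from h import *
rep([(.0778,-.0004,.0696)])"
```

```text
t: 7.68
tcp_pos: [0.6378, 0.0236, 0.0849]
tool_rot: [-0.703, -0.077, 0.079, 0.703]
force: [-0.0, 0.3, -1.7]
finger_gap: 0.24
t 7.68 plate [0.0764 0.0006 0.0849] yaw 1.791 tilt [-0.0023  0.0009] F [0.  1.7 0.3] gap 0.24
(0.0778, -0.0004, 0.0696) [ 0.15  1.53 -0.1 ] [-0.001  0.001 -0.002]
```

```bash
python3 -m handwheel '[0,0.4,0,0,0,0,1,0,0.8,0,0,0,0,1,0,1.2,0,0,0,0,1,0,1.5,0,0,0,0,1,0,1.5,0,0,0,0,1,0,1.5,0,0,0,0,1]' 120; python3 - <<'E'
from h import *
from station import manip
rep([(.0778,-.0004,.0696)])
s=manip.snapshot("wrist");np.savez(f"pics/wrist6.npz",**s);f=s["frame"][:,:,::-1]
cv2.imwrite(f"pics/wrist6.png",cv2.resize(f[120:270,220:420],(800,600),interpolation=cv2.INTER_NEAREST))
rep([])
E
```

```text
t: 8.18
tcp_pos: [0.6386, 0.0235, 0.071]
tool_rot: [-0.703, -0.077, 0.078, 0.703]
force: [0.2, -0.6, -1.2]
finger_gap: 0.242
t 8.18 plate [0.0771 0.0003 0.071 ] yaw 1.791 tilt [-0.0006  0.0002] F [ 0.1  1.2 -0.6] gap 0.242
(0.0778, -0.0004, 0.0696) [ 0.07  0.14 -0.07] [-0.     0.001 -0.001]
t 8.23 plate [0.0773 0.0002 0.0712] yaw 1.791 tilt [-0.0001  0.    ] F [-0.3  1.9  0.5] gap 0.24
```

View pics/wrist6.png

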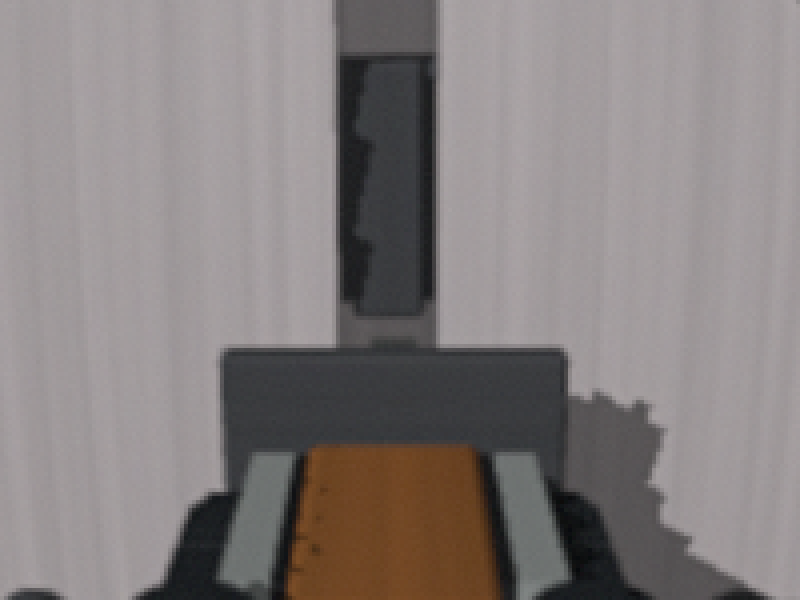

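```bash
python3 -m handwheel '[0,0.13,-0.05,0,0,0,1,0,0.13,-0.05,0,0,0,1,-0.15,0.13,-0.05,0,0,0,1,-0.3,0.13,-0.05,0,0,0,1,-0.45,0.13,-0.05,0,0,0,1,-0.6,0.13,-0.05,0,0,0,1,-0.75,0.13,-0.05,0,0,0,1,-0.9,0.13,-0.05,0,0,0,1,-1.05,0.13,-0.05,0,0,0,1,-1.2,0.13,-0.05,0,0,0,1]' 120; python3 -c "
from h import *
rep([])"
```

```text
t: 9.07
tcp_pos: [0.6273, 0.0203, 0.0701]
tool_rot: [0.703, 0.078, -0.077, -0.703]
force: [0.3, -0.1, -1.2]
finger_gap: 0.242
t 9.07 plate [ 0.0653 -0.0004  0.0701] yaw 1.7909 tilt [ 0.0006 -0.0002] F [ 0.2  1.2 -0.1] gap 0.242
```

```bash
python3 -m handwheel '[-0.15,0,0,0,0,0,1,-0.3,0,0,0,0,0,1,-0.45,0,0,0,0,0,1,-0.6,0,0,0,0,0,1,-0.75,0,0,0,0,0,1,-0.9,0,0,0,0,0,1,-1.05,0,0,0,0,0,1,-1.2,0,0,0,0,0,1,-1.35,0,0,0,0,0,1,-1.5,0,0,0,0,0,1]' 120; python3 - <<'E'
from h import *
from station import manip
rep([])
s=manip.snapshot("wrist");np.savez(f"pics/wrist7.npz",**s);f=s["frame"][:,:,::-1]
cv2.imwrite(f"pics/wrist7.png",cv2.resize(f[120:270,220:420],(800,600),interpolation=cv2.INTER_NEAREST))
rep([])
E
```

```text
t: 9.9
tcp_pos: [0.6125, 0.017, 0.0701]
tool_rot: [0.703, 0.078, -0.078, -0.703]
force: [2.0, 0.5, -0.8]
finger_gap: 0.24
t 9.9 plate [ 0.0502 -0.0004  0.0701] yaw 1.791 tilt [ 0.0003 -0.0001] F [2.1 0.8 0. ] gap 0.24
t 9.95 plate [ 0.0497 -0.0003  0.07  ] yaw 1.791 tilt [-0.0006  0.0001] F [0.8 2.1 0.7] gap 0.241
```

View pics/wrist7.png

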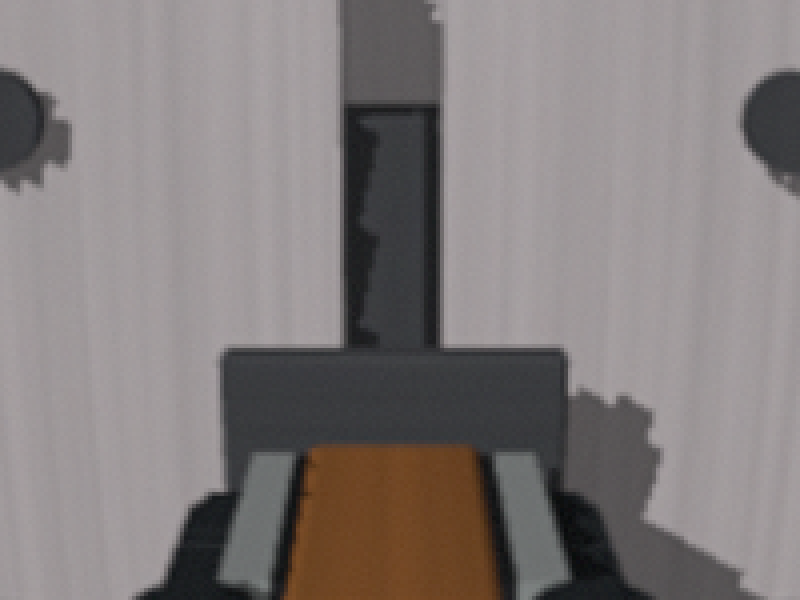

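```bash
for i in 1; do python3 -m handwheel '[-0.1,0,0,0,0,0,1,-0.2,0,0,0,0,0,1,-0.3,0,0,0,0,0,1,-0.4,0,0,0,0,0,1,-0.5,0,0,0,0,0,1]' 120; done; python3 -c "
from h import *
rep([])"
```

```text
t: 10.37
tcp_pos: [0.6076, 0.0159, 0.07]
tool_rot: [0.703, 0.078, -0.078, -0.703]
force: [0.4, 0.8, -0.4]
finger_gap: 0.243
t 10.37 plate [ 0.0452 -0.0003  0.07  ] yaw 1.791 tilt [-0. -0.] F [0.6 0.4 0.7] gap 0.243
```

```bash
python3 -m handwheel '[-0.1,0,0,0,0,0,1,-0.2,0,0,0,0,0,1,-0.3,0,0,0,0,0,1]' 120 >/dev/null; python3 -c "
from h import *
rep([])"
```

```text
t 10.62 plate [ 0.0422 -0.0003  0.07  ] yaw 1.7911 tilt [ 0.0001 -0.0001] F [ 1.2  0.9 -0.6] gap 0.243
```

```bash
python3 -m handwheel '[-0.1,0,0,0,0,0,1,-0.2,0,0,0,0,0,1,-0.3,0,0,0,0,0,1]' 120 >/dev/null; python3 -c "
from h import *
rep([])"
```

```text
t 10.87 plate [ 0.0398 -0.0005  0.0701] yaw 1.7909 tilt [ 0.0015 -0.0005] F [ 1.4  2.  -0.3] gap 0.242
```

```bash
python3 -m handwheel '[-0.1,0,0,0,0,0,1,-0.2,0,0,0,0,0,1]' 120 >/dev/null; python3 -c "
from h import *
rep([])"
```

```text
t 11.03 plate [ 0.0378 -0.0006  0.0702] yaw 1.7909 tilt [ 0.0015 -0.0005] F [2.1 1.2 0.2] gap 0.242
```

```bash
python3 -m handwheel '[-0.1,0,0,0,0,0,1,-0.2,0,0,0,0,0,1]' 120 >/dev/null; python3 -c "
from h import *
rep([])"
```

```text
t 11.2 plate [ 0.0352 -0.0003  0.0701] yaw 1.791 tilt [0.0002 0.0001] F [ 2.5  1.7 -0.1] gap 0.24
```

```bash
python3 -m handwheel '[-0.1,0,0,0,0,0,1,-0.2,0,0,0,0,0,1]' 120 >/dev/null; python3 -c "
from h import *
rep([])"
```

```text
t 11.37 plate [ 0.0332 -0.0003  0.07  ] yaw 1.791 tilt [ 0.0002 -0.0001] F [2.6 1.8 0.4] gap 0.242
```

```bash
python3 -m handwheel '[-0.1,0,0,0,0,0,1,-0.2,0,0,0,0,0,1]' 120 >/dev/null; python3 -c "
from h import *
rep([])"
```

```text
t 11.53 plate [ 0.0312 -0.0004  0.07  ] yaw 1.7911 tilt [ 0.0001 -0.0001] F [ 2.7  1.8 -0.7] gap 0.242
```

```bash
python3 -m handwheel '[-0.1,0,0,0,0,0,1,-0.2,0,0,0,0,0,1]' 120 >/dev/null; python3 -c "
from h import *
rep([])"
```

```text
t 11.7 plate [ 0.0292 -0.0004  0.07  ] yaw 1.791 tilt [ 0.     -0.0001] F [ 1.4  1.6 -0.9] gap 0.24
```

```bash
python3 -m handwheel '[-0.1,0,0,0,0,0,1,-0.2,0,0,0,0,0,1]' 120 >/dev/null; python3 -c "
from h import *
rep([])"
```

```text
t 11.87 plate [ 0.0272 -0.0004  0.07  ] yaw 1.791 tilt [ 0.0001 -0.0001] F [ 1.2  2.2 -0.6] gap 0.238
```

```bash
python3 -m handwheel '[-0.1,0,0,0,0,0,1,-0.2,0,0,0,0,0,1]' 120 >/dev/null; python3 -c "
from h import *
rep([])"
```

```text
t 12.03 plate [ 0.0251 -0.0004  0.07  ] yaw 1.7911 tilt [-0.     -0.0001] F [2.1 1.5 0.1] gap 0.241
```

```bash
python3 -m handwheel '[-0.1,0,0,0,0,0,1,-0.2,0,0,0,0,0,1]' 120 >/dev/null; python3 - <<'E'
from h import *
from station import manip
rep([])
s=manip.snapshot("wrist");np.savez(f"pics/wrist8.npz",**s);f=s["frame"][:,:,::-1]
cv2.imwrite(f"pics/wrist8.png",cv2.resize(f[120:270,220:420],(800,600),interpolation=cv2.INTER_NEAREST))
E
```

```text
t 12.2 plate [ 0.0232 -0.0004  0.07  ] yaw 1.7911 tilt [-0.     -0.0002] F [ 1.3  1.9 -1.1] gap 0.241
```

View pics/wrist8.png

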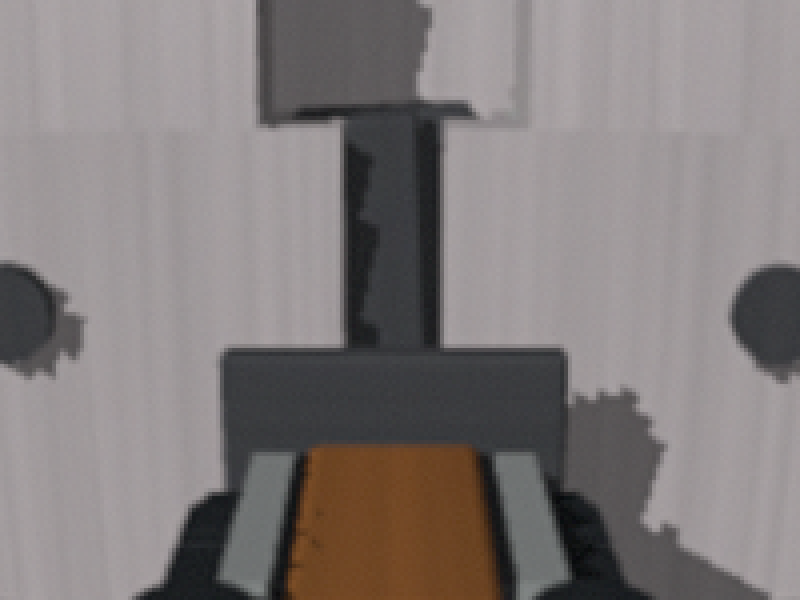

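```bash
python3 -m handwheel '[-0.15,0,0,0,0,0,1,-0.3,0,0,0,0,0,1,-0.45,0,0,0,0,0,1,-0.6,0,0,0,0,0,1,-0.75,0,0,0,0,0,1,-0.9,0,0,0,0,0,1,-1.05,0,0,0,0,0,1,-1.2,0,0,0,0,0,1,-1.35,0,0,0,0,0,1,-1.5,0,0,0,0,0,1]' 120 >/dev/null; python3 -c "
from h import *
rep([])"; python3 -m handwheel '[-0.15,0,0,0,0,0,1,-0.3,0,0,0,0,0,1,-0.45,0,0,0,0,0,1,-0.6,0,0,0,0,0,1,-0.75,0,0,0,0,0,1,-0.9,0,0,0,0,0,1,-1.05,0,0,0,0,0,1,-1.2,0,0,0,0,0,1,-1.35,0,0,0,0,0,1,-1.5,0,0,0,0,0,1]' 120 >/dev/null;  python3 - <<'E'
from h import *
from station import manip
rep([])
s=manip.snapshot("wrist");np.savez(f"pics/wrist9.npz",**s);f=s["frame"][:,:,::-1]
cv2.imwrite(f"pics/wrist9.png",cv2.resize(f[120:270,220:420],(800,600),interpolation=cv2.INTER_NEAREST))
E
```

```text
t 13.08 plate [ 0.0081 -0.0004  0.07  ] yaw 1.791 tilt [ 0.0001 -0.0001] F [ 1.6  0.4 -0.3] gap 0.242
t 13.92 plate [-0.0073 -0.0001  0.0699] yaw 1.791 tilt [-0.001   0.0005] F [1.2 1.4 0.6] gap 0.242
```

View pics/wrist9.png

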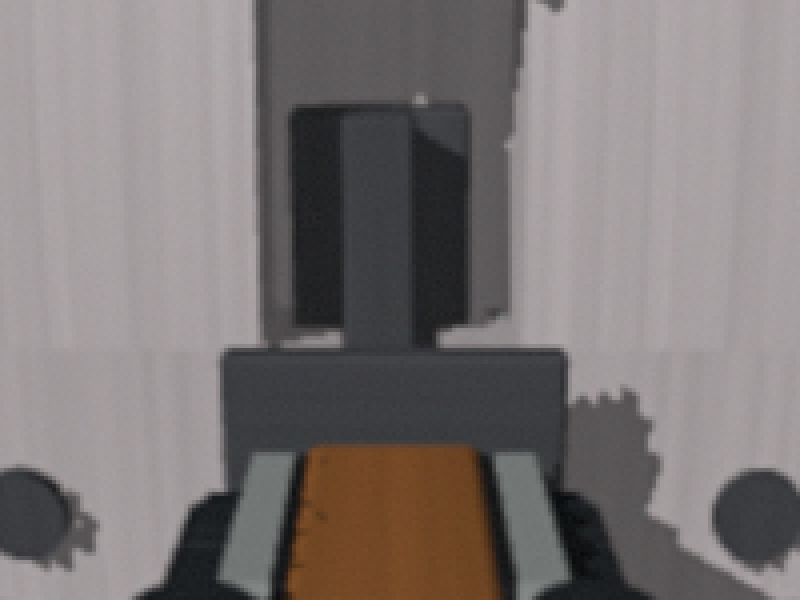

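```bash
python3 -m handwheel '[-0.1,0,0,0,0,0,1,-0.2,0,0,0,0,0,1,-0.3,0,0,0,0,0,1,-0.4,0,0,0,0,0,1,-0.5,0,0,0,0,0,1,-0.6,0,0,0,0,0,1,-0.7,0,0,0,0,0,1,-0.8,0,0,0,0,0,1,-0.9,0,0,0,0,0,1,-1,0,0,0,0,0,1]' 120 >/dev/null; python3 - <<'E'
from h import *
from station import manip
rep([])
s=manip.snapshot("wrist");np.savez(f"pics/wrist10.npz",**s);f=s["frame"][:,:,::-1]
cv2.imwrite(f"pics/wrist10.png",cv2.resize(f[70:220,220:420],(800,600),interpolation=cv2.INTER_NEAREST))
E
```

```text
t 14.8 plate [-0.0169 -0.0004  0.07  ] yaw 1.791 tilt [-0. -0.] F [0.8 1.8 0.8] gap 0.242
```

View pics/wrist10.png

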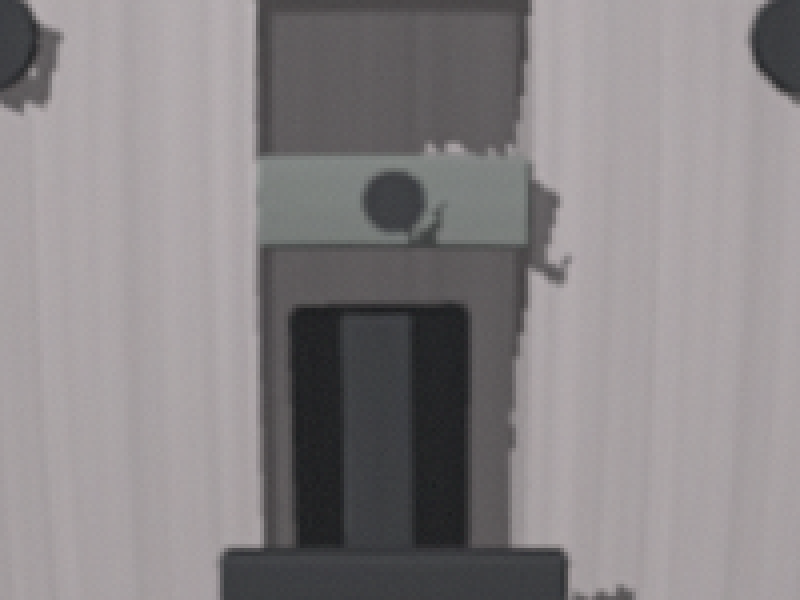

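```bash
python3 -m handwheel '[-0.1,0,0,0,0,0,1,-0.2,0,0,0,0,0,1,-0.3,0,0,0,0,0,1,-0.4,0,0,0,0,0,1,-0.5,0,0,0,0,0,1,-0.6,0,0,0,0,0,1]' 120 >/dev/null; python3 -c "
from h import *
rep([])"
```

```text
t 15.35 plate [-0.0228 -0.0004  0.07  ] yaw 1.791 tilt [ 0.0001 -0.    ] F [-0.   1.4 -0.2] gap 0.244
```

```bash
python3 -m handwheel '[-0.05,0,0,0,0,0,1,-0.1,0,0,0,0,0,1]' 120 >/dev/null; python3 -c "
from h import *
rep([])"
```

```text
t 15.52 plate [-0.0238 -0.0004  0.07  ] yaw 1.791 tilt [ 0. -0.] F [1.  2.1 0.1] gap 0.245
```

```bash
python3 -m handwheel '[-0.05,0,0,0,0,0,1,-0.1,0,0,0,0,0,1]' 120 >/dev/null; python3 -c "
from h import *
rep([])"
```

```text
t 15.68 plate [-0.0247 -0.0004  0.07  ] yaw 1.791 tilt [ 0.0001 -0.0001] F [0.8 0.8 0.1] gap 0.245
```

```bash
python3 -m handwheel '[-0.05,0,0,0,0,0,1]' 120 >/dev/null; python3 -c "
from h import *
rep([])"
```

```text
t 15.77 plate [-0.0252 -0.0004  0.07  ] yaw 1.7911 tilt [ 0.0001 -0.0001] F [ 0.7  1.2 -0.5] gap 0.242
```

```bash
python3 -m handwheel '[-0.05,0,0,0,0,0,1]' 120 >/dev/null; python3 -c "
from h import *
rep([])"
```

```text
t 15.85 plate [-0.0257 -0.0004  0.07  ] yaw 1.791 tilt [ 0.0002 -0.0001] F [0.5 1.  0.3] gap 0.241
```

```bash
python3 -m handwheel '[-0.05,0,0,0,0,0,1]' 120 >/dev/null; python3 -c "
from h import *
rep([])"
```

```text
t 15.93 plate [-0.0262 -0.0004  0.07  ] yaw 1.791 tilt [ 0.0001 -0.    ] F [ 0.4  2.4 -0.6] gap 0.242
```

```bash
python3 -m handwheel '[-0.04,0,0,0,0,0,1]' 120 >/dev/null; python3 -c "
from h import *
rep([])"
```

```text
t 16.02 plate [-0.0265 -0.0005  0.0701] yaw 1.7909 tilt [ 0.0005 -0.0002] F [0.9 1.3 0.1] gap 0.243
```

```bash
python3 -m handwheel '[-0.04,0,0,0,0,0,1]' 120 >/dev/null; python3 -c "
from h import *
rep([])"
```

```text
t 16.1 plate [-0.0266 -0.0006  0.0701] yaw 1.7909 tilt [ 0.0011 -0.0005] F [ 1.9  1.5 -0.1] gap 0.242
```

```bash
python3 -m handwheel '[-0.04,0,0,0,0,0,1]' 120 >/dev/null; python3 - <<'E'
from h import *
from station import manip
rep([])
s=manip.snapshot("wrist");np.savez(f"pics/wrist11.npz",**s);f=s["frame"][:,:,::-1]
cv2.imwrite(f"pics/wrist11.png",cv2.resize(f[70:220,220:420],(800,600),interpolation=cv2.INTER_NEAREST))
E
```

```text
t 16.18 plate [-0.0267 -0.0007  0.0702] yaw 1.7909 tilt [ 0.0018 -0.0007] F [2.7 1.7 0.6] gap 0.238
```

View pics/wrist11.png

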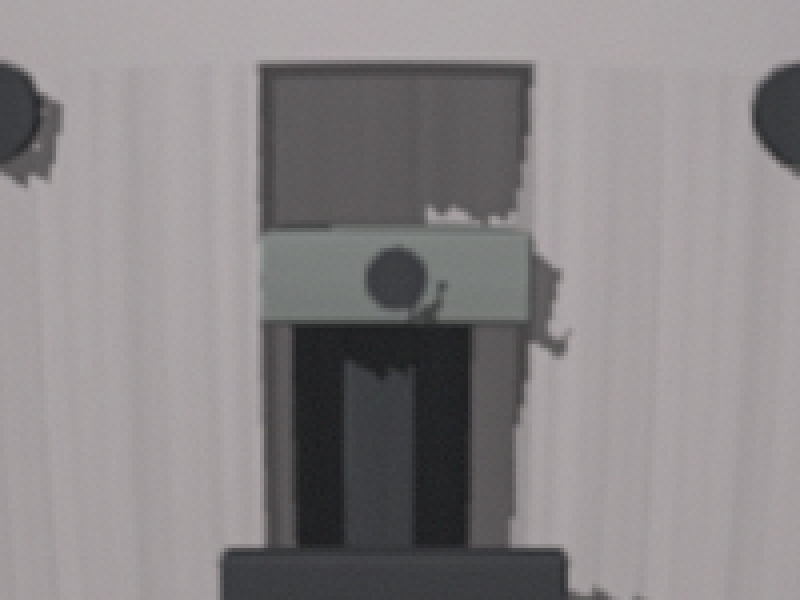

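```bash
python3 -m handwheel '[-0.04,0,0,0,0,0,1]' 120 >/dev/null; python3 -c "
from h import *
rep([])"
```

```text
t 16.32 plate [-0.0269 -0.0007  0.0702] yaw 1.7907 tilt [ 0.0023 -0.0008] F [4.  1.9 1.1] gap 0.24
```

```bash
python3 -m handwheel '[-0.04,0,0,0,0,0,1]' 120 >/dev/null; python3 -c "
from h import *
rep([])"
```

```text
t 16.4 plate [-0.0269 -0.0008  0.0702] yaw 1.7905 tilt [ 0.003  -0.0009] F [4.3 2.5 0.5] gap 0.237
```

```bash
python3 -m handwheel '[-0.04,0,0,0,0,0,1]' 120 >/dev/null; python3 -c "
from h import *
rep([])"
```

```text
t 16.48 plate [-0.0271 -0.0008  0.0703] yaw 1.7904 tilt [ 0.0036 -0.001 ] F [4.4 3.3 1.1] gap 0.247
```

```bash
python3 -m handwheel '[-0.04,0,0,0,0,0,1]' 120 >/dev/null; python3 -c "
from h import *
rep([])"
```

```text
t 16.57 plate [-0.0271 -0.0009  0.0703] yaw 1.7903 tilt [ 0.0045 -0.0012] F [6.6 2.4 1.1] gap 0.246
```

```bash
python3 -m handwheel '[-0.04,0,0,0,0,0,1]' 120 >/dev/null; python3 -c "
from h import *
rep([])"
```

```text
t 16.65 plate [-0.0272 -0.0009  0.0704] yaw 1.7902 tilt [ 0.0052 -0.0014] F [6.6 3.  0.5] gap 0.245
```

```bash
python3 -m handwheel '[0,0,0,0,0,0,1,0,0,0,0,0,0,1]' 120 >/dev/null; python3 -c "
from h import *
rep([])"; python3 -m handwheel '[0,0,0,0,0,0,1,0,0,0,0,0,0,1]' 120 >/dev/null; python3 -c "
from h import *
rep([])"
```

```text
t 16.82 plate [-0.0272 -0.0009  0.0704] yaw 1.7902 tilt [ 0.0052 -0.0014] F [6.8 2.1 0.8] gap 0.242
t 16.98 plate [-0.0272 -0.0009  0.0704] yaw 1.7902 tilt [ 0.0052 -0.0014] F [6.4 2.2 0.5] gap 0.243
```

```bash
python3 -m handwheel '[0.15,0,0,0,0,0,1,0.3,0,0,0,0,0,1,0.5,0,0,0,0,0,1,0.7,0,0,0,0,0,1,0.9,0,0,0,0,0,1,0.9,0,0,0,0,0,1]' 120 >/dev/null; python3 -c "
from h import *
rep([])"; python3 -m handwheel '[0,-0.5,0,0,0,0,1,0,-1,0,0,0,0,1,0,-1.5,0,0,0,0,1,0,-2,0,0,0,0,1]' 120 >/dev/null;  python3 - <<'E'
from h import *
from station import manip
rep([])
s=manip.snapshot("wrist");np.savez(f"pics/wrist12.npz",**s);f=s["frame"][:,:,::-1]
cv2.imwrite(f"pics/wrist12.png",cv2.resize(f[70:270,200:440],(720,600),interpolation=cv2.INTER_NEAREST))
E
```

```text
t 17.48 plate [-0.0209 -0.0002  0.0698] yaw 1.7912 tilt [-0.0015  0.0005] F [-0.1  2.4 -1.6] gap 0.243
t 17.82 plate [-0.0205 -0.0004  0.0907] yaw 1.791 tilt [ 0.0001 -0.0001] F [0.4 1.4 0.6] gap 0.245
```

View pics/wrist12.png

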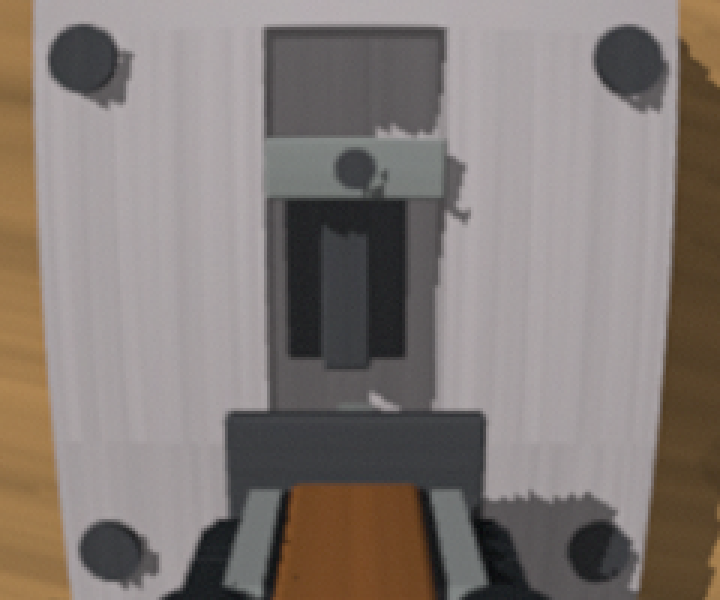

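```bash
python3 -m handwheel '[0,-3,0,0,0,0,1,0,-6,0,0,0,0,1,0,-9,0,0,0,0,1,0,-11.5,0,0,0,0,1,0,-12,0,0,0,0,1,0,-12,0,0,0,0,1]' 120 >/dev/null; python3 -c "
from h import *
st=rep([]);print(rel(st,(.4452,-.2686,.21),1.157),st['tcp_pos'])"
```

```text
t 18.37 plate [-0.0194 -0.0008  0.2122] yaw 1.7911 tilt [ 0.0048 -0.0022] F [0.3 1.8 0.2] gap 0.247
(array([-15.61,   0.2 , -24.18]), array([0.001, 0.634, 0.005])) [0.54469075 0.00143221 0.21222047]
```

```bash
python3 -m handwheel '[-1,0,-1.6,0,0.06,0,1,-2.8,0,-4.3,0,0.12,0,1,-4.6,0,-7.1,0,0.2,0,1,-6.4,0,-10,0,0.28,0,1,-8.2,0,-12.7,0,0.36,0,1,-10,0,-15.5,0,0.44,0,1,-11.8,0,-18.3,0,0.52,0,1,-13.6,0,-21,0,0.58,0,1,-15,0,-23.2,0,0.63,0,1,-15.6,0,-24.2,0,0.634,0,1]' 120 >/dev/null;python3 -m handwheel '[0,0,0,0,0,0,1,0,0,0,0,0,0,1,0,0,0,0,0,0,1]' 120;  python3 - <<'E'
from h import *
from station import manip
st=manip.sense();print(rel(st,(.4452,-.2686,.12),1.157),st['tcp_pos'])
s=manip.snapshot("wrist");np.savez(f"pics/wrist13.npz",**s);f=s["frame"][:,:,::-1]
cv2.imwrite(f"pics/wrist13.png",cv2.resize(f[100:260,220:420],(750,600),interpolation=cv2.INTER_NEAREST))
E
```

```text
t: 19.45
tcp_pos: [0.4439, -0.2669, 0.2092]
tool_rot: [-0.691, 0.146, -0.144, 0.693]
force: [-0.4, -0.0, -0.9]
finger_gap: 0.245
(array([ 0.21,  8.92, -0.12]), array([-0.002,  0.001, -0.002])) [ 0.44390806 -0.26687433  0.20917194]
```

View pics/wrist13.png

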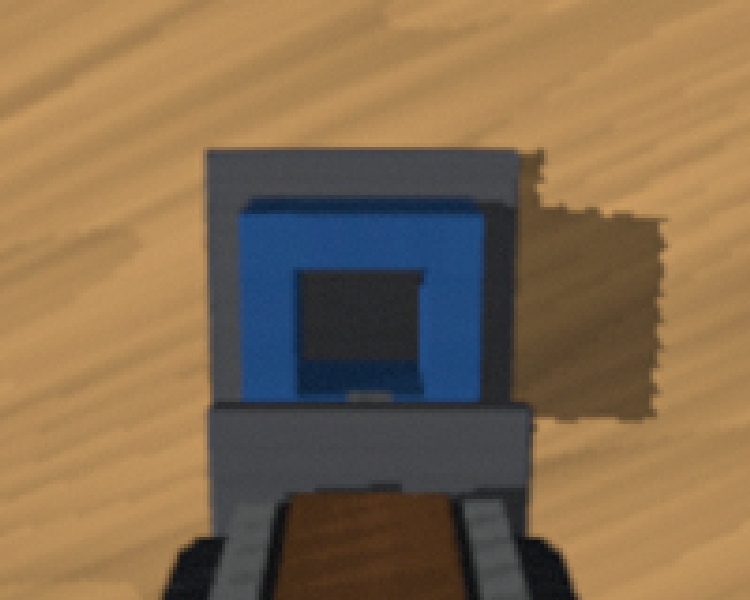

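```bash
python3 -c "
from h import *
from station import manip
st=manip.sense();print(rel(st,(.4479,-.2698,.12),1.157),st['tcp_pos'])"
python3 -m handwheel '[0.2,2,-0.1,0,0,0,1,0.4,5,-0.1,0,0,0,1,0.45,7.5,-0.1,0,0,0,1,0.45,8.5,-0.1,0,0,0,1,0.45,8.9,-0.1,0,0,0,1,0.45,8.9,-0.1,0,0,0,1,0.45,8.9,-0.1,0,0,0,1]' 120;  python3 - <<'E'
from h import *
from station import manip
st=manip.sense();print(rel(st,(.4479,-.2698,.0705),1.157),st['tcp_pos'])
for n in("wrist","side"):
  s=manip.snapshot(n);np.savez(f"pics/{n}14.npz",**s);f=s["frame"][:,:,::-1]
  cv2.imwrite(f"pics/{n}14.png",cv2.resize(f[100:260,220:420],(750,600),interpolation=cv2.INTER_NEAREST) if n=="wrist" else cv2.resize(f[270:400,320:450],(600,600),interpolation=cv2.INTER_NEAREST))
E
```

```text
(array([ 0.48,  8.94, -0.14]), array([-0.001,  0.002, -0.002])) [ 0.44416626 -0.26674794  0.20942347]
t: 20.08
tcp_pos: [0.4486, -0.2713, 0.1218]
tool_rot: [0.692, -0.144, 0.145, -0.692]
force: [0.1, 0.4, -0.6]
finger_gap: 0.24
(array([-0.13,  5.13,  0.11]), array([0.   , 0.001, 0.001])) [ 0.44863073 -0.27128938  0.12180129]
```

View pics/wrist14.png

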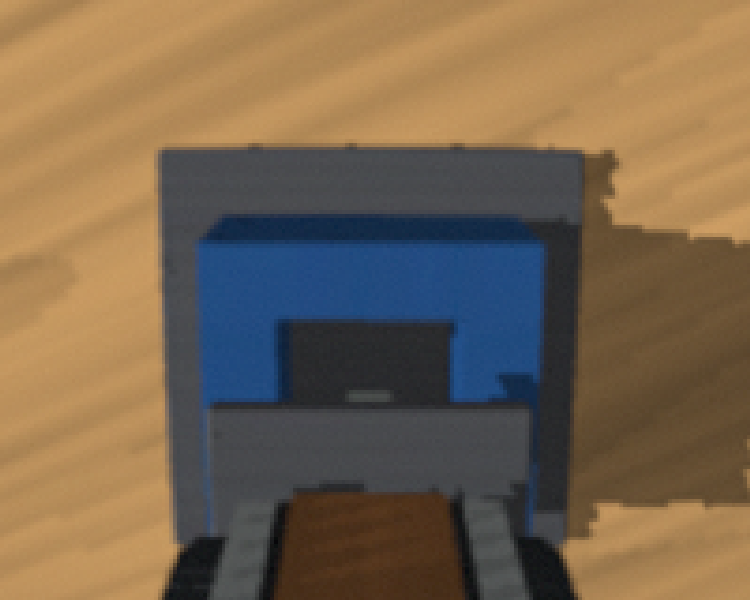

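View pics/side14.png

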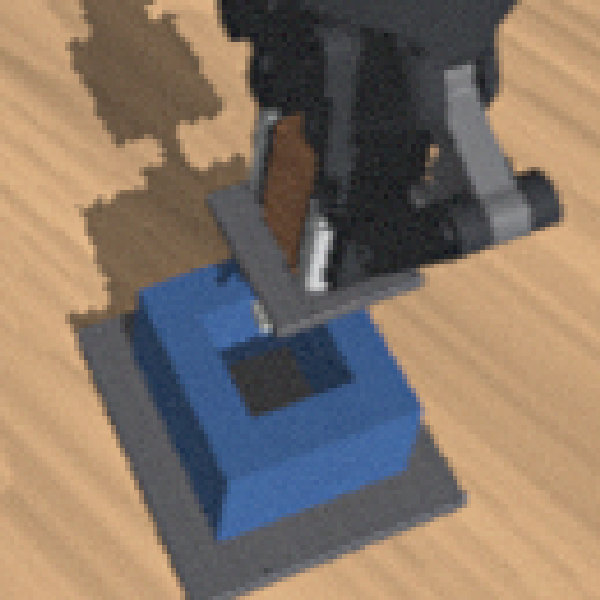

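```bash
python3 -m handwheel '[0,0.8,0.05,0,0,0,1,0,1.6,0.05,0,0,0,1,0,2.4,0.05,0,0,0,1,0,2.4,0.05,0,0,0,1]' 120; python3 -m handwheel '[0,0.7,0,0,0,0,1,0,1.4,0,0,0,0,1,0,2,0,0,0,0,1,0,2.4,0,0,0,0,1,0,2.6,0,0,0,0,1,0,2.7,0,0,0,0,1,0,2.7,0,0,0,0,1]' 120; python3 - <<'E'
from h import *
from station import manip
st=manip.sense();print(rel(st,(.4479,-.2698,.0696),1.157),st['tcp_pos'])
E
```

```text
t: 20.52
tcp_pos: [0.4472, -0.2702, 0.0954]
tool_rot: [-0.691, 0.146, -0.144, 0.693]
force: [0.4, -0.6, -0.7]
finger_gap: 0.243
t: 21.1
tcp_pos: [0.448, -0.2708, 0.0699]
tool_rot: [-0.692, 0.145, -0.145, 0.692]
force: [0.6, -0.5, -0.5]
finger_gap: 0.243
(array([-0.05,  0.03,  0.09]), array([-0.,  0., -0.])) [ 0.44803857 -0.27083465  0.06988365]
```

Nearly seated. I'll ease down a fraction more and then open.

```bash
python3 -m handwheel '[0,0.03,0,0,0,0,1,0,0.06,0,0,0,0,1,0,0.06,0,0,0,0,1]' 120; python3 -m handwheel '[0,0,0,0,0,0,2.2,0,0,0,0,0,0,3,0,0,0,0,0,0,4.5,0,0,0,0,0,0,6,0,0,0,0,0,0,8.5,0,0,0,0,0,0,8.5,0,0,0,0,0,0,8.5,0,0,0,0,0,0,8.5]' 20; python3 - <<'E'
from h import *
from station import manip
s=manip.snapshot("wrist");np.savez(f"pics/wrist15.npz",**s);f=s["frame"][:,:,::-1]
cv2.imwrite(f"pics/wrist15.png",f)
E
```

```text
t: 21.35
tcp_pos: [0.4483, -0.271, 0.0696]
tool_rot: [0.692, -0.145, 0.145, -0.692]
force: [-0.3, 0.5, -0.9]
finger_gap: 0.248
t: 22.02
tcp_pos: [0.4481, -0.2709, 0.0694]
tool_rot: [0.692, -0.145, 0.145, -0.692]
force: [0.2, 0.1, 0.8]
finger_gap: 0.994
```

View pics/wrist15.png

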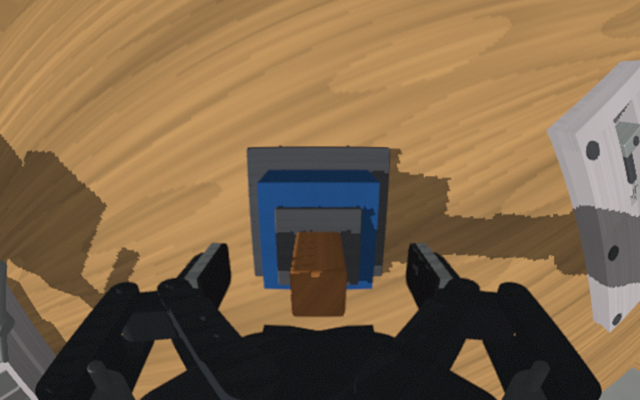

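The pick stands free between the open pads. I'll retreat straight up and check.

```bash
python3 -m handwheel '[0,-1,0,0,0,0,8.5,0,-3,0,0,0,0,8.5,0,-6,0,0,0,0,8.5,0,-9,0,0,0,0,8.5,0,-12,0,0,0,0,8.5,0,-15,0,0,0,0,8.5,0,-17,0,0,0,0,8.5,0,-17.5,0,0,0,0,8.5,0,-17.5,0,0,0,0,8.5]' ; python3 -m handwheel '[-3,0,-3,0,0,0,8.5,-6,0,-6,0,0,0,8.5,-9,0,-9,0,0,0,8.5,-10,0,-10,0,0,0,8.5,-10,0,-10,0,0,0,8.5,-10,0,-10,0,0,0,8.5]'; python3 - <<'E'
from h import *
from station import manip
for n in("wrist","side","top"):
  s=manip.snapshot(n);np.savez(f"pics/{n}16.npz",**s);cv2.imwrite(f"pics/{n}16.png",s["frame"][:,:,::-1])
f=s["frame"][:,:,::-1]
cv2.imwrite("pics/top16z.png",cv2.resize(f[135:315,270:510],(800,600),interpolation=cv2.INTER_CUBIC))
E
```

```text
t: 22.82
tcp_pos: [0.4487, -0.2714, 0.2466]
tool_rot: [0.693, -0.144, 0.147, -0.691]
force: [-0.4, 0.1, -1.3]
finger_gap: 0.992
t: 23.32
tcp_pos: [0.3154, -0.3218, 0.2433]
tool_rot: [-0.691, 0.147, -0.146, 0.693]
force: [0.4, -0.2, -0.4]
finger_gap: 0.995
```

View pics/side16.png

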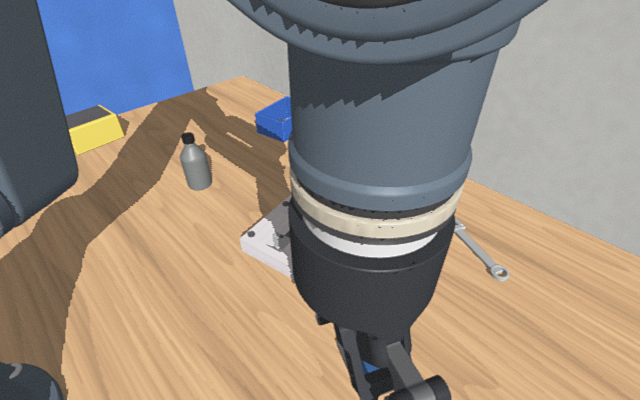

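View pics/top16z.png

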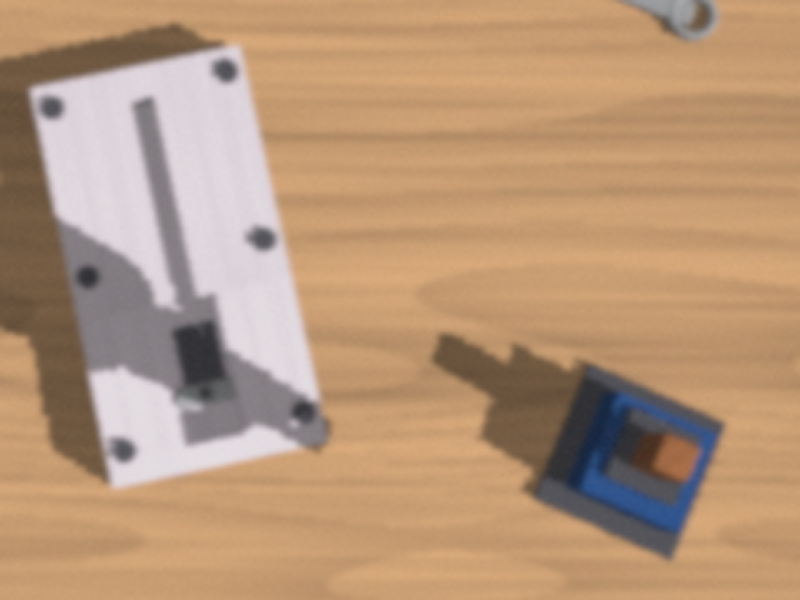

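View pics/wrist16.png

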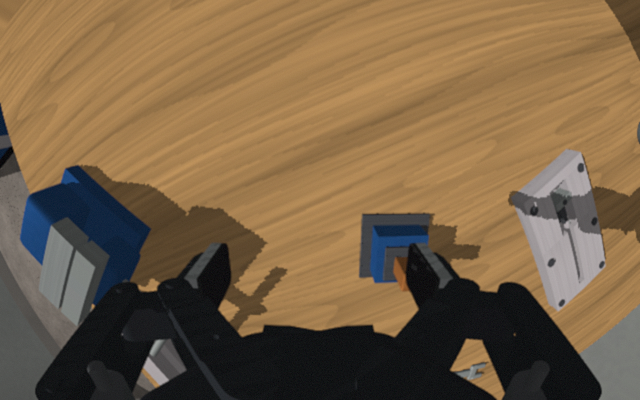

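```bash
python3 - <<'E'
from h import *
s=dict(np.load("pics/top16.npz"));P=cloud(s)
q=P[268:275,470:477].reshape(-1,3);print("handle top",np.median(q,0).round(4))
q=P[280:284,459:463].reshape(-1,3);print("collar?",np.median(q,0).round(4))
w=ray(s,[(473,271.7)],.093)[0];print("ray",w, np.hypot(*(w[:2]-[.4461,-.269])))
print("nut",w2plate(ray(s,[(270+199/3.333-.4,135+351/3.333-.4)],.029)[0]).round(4))
from station import manip
st=manip.sense();print(st["t"],st["qd"].round(3))
E
```

```text
handle top [ 0.4504 -0.2737  0.0931]
collar? [ 0.4297 -0.2627  0.0474]
ray [ 0.44907697 -0.27336791  0.093     ] 0.005285925184944894
nut [-0.0562 -0.0035  0.029 ]
23.4667 [ 0.01  -0.003 -0.003 -0.001  0.002 -0.002]
```

The handle top is at 93 mm as it should be, about 5 mm from the stand's centre. The nut is at plate x of about -56 mm, and the robot is clear.

```bash
python3 -c "
from station import manip
print(manip.sign_off())"
```

```text
the job is handed in; nothing more can be done
None
```

The job is handed in at about 23.5 s. The nut is against the stop bar in the pocket and the pick is back in its stand. Sign-off gives no verdict, so whether it passed is not confirmed.

**What I did:** I gripped the pick at 120 N, lifted it out and found its toe direction in the side view. I turned it to point along plate -x and lowered the foot into the slot about 8 mm behind the nut. Then I dragged the nut past the detent to the bar, held it there at about 6 N for about 0.4 s, backed off, and stood the pick back in its holder.

**Pull on the nut:** the highest force I read along the slot was 2.7 N at the detent and 6.8 N at the stop. Force was only read at the end of each short move and has about 1 N of noise, so a brief peak in between would not show.

**Last checks:**
- **Pick:** the handle top reads 93 mm high, as it should with the collar seated. It is about 5 mm from the stand's centre against the 20 mm allowed.
- **Nut:** its centre is at plate x of about -56 mm and it looks flat in the pocket.
- **Robot:** the gripper is open and clear of everything.
- **Bottle and spanner:** they look unmoved by eye; I did not re-measure them.

**Disagreements:**
- The top view put the nut about 3.5 mm off the slot's centre line, while the wrist views put it within about 1 mm.
- My plate fit left 2 to 4 mm of error along x at the plate's ends.

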